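# Turn the gem tweezers points up in the tool mug

## Task

The gem tweezers were dropped into the tool mug points first, which bends their fine points, and they lean out over the handle. Turn them end for end and lower them back into the mug heel first, without dropping them, so that they stand points up and lean on the side of the rim opposite the handle, where they prick nobody who takes the mug by its handle. Leave the mug standing where it is, and do not disturb the other things on the table.

Things in the scene. Friction and masses are not known exactly. Their poses are not given: they have to be found in the camera images.
- tweezers: steel gem tweezers, one rigid piece, 167 mm long, 30 g. Origin on the underside at mid-length. y axis lengthwise: +y to the heel (closed, welded end), -y to the two fine points. z axis: thickness, flat faces at z = 0 and 8.5 mm. x axis: width, 15 mm at y = -8 mm, 13 at -42, 9 at -60, 4 at the points, 9 at +48, 3 at the heel.
- tweezers_points (a point): middle of the points' end of the tweezers (83.5 mm along -y, mid-thickness). At the start the points stand on the floor of the mug.
- tweezers_heel (a point): middle of the heel end of the tweezers (83.5 mm along +y, mid-thickness). At the start it stands about 63 mm above the rim; the tweezers lean about 26 degrees from upright, face z = 0 against the rim, towards the handle give or take 20 degrees, their x axis level.
- mug: white ceramic mug used as tool holder, loose, 340 g: 92 mm high, 82 mm outside and 73 mm clear inside diameter, inner floor 5 mm above its underside. Origin at the centre of its underside, z up. The loop handle is on its own +y side, reaches 77 mm from the axis and stays below 81 mm height; -y is the side opposite the handle.
- mug_rim (a point): centre of the mug's mouth, 92 mm above its underside
- pad: grey sorting pad with a pale stitched border, flat and fixed, 210 mm (its x) by 270 mm (its y) by 4 mm thick; origin at the centre of its underside. It is clear and is the place to put the tweezers down.
- sorting_dish: bystander: round steel dish with small blue stones, 101 mm across, 21 mm high; origin under its centre
- bead_scoop: bystander: folded brass scoop, 46 x 98 x 15 mm; origin under its centre
- price_book: bystander: purple notebook, 140 x 104 x 14 mm; origin under its centre
- calculator: bystander: grey desk calculator, 138 x 82 x 20 mm; origin under its centre
- loupe: bystander: folding loupe, 25 x 45 x 14 mm; origin under its centre

How it is judged:
By the outcome, as a careful person would: the job done as asked, in the order asked, and still so for the second after the job is handed in, with the robot touching nothing.
It also fails if it takes over 61 s, if anything falls off the work surface, if the arm or the gripper's body presses on something with over 40 N, if the wrist force passes 120 N, or if a joint passes its speed limit or range.

## Robot

A 6-joint arm with a two-finger parallel gripper is mounted at the origin on a cart in front of the work surface, level with it; the furniture and walls round the work are solid. World frame = base frame: x ahead of the robot, y to its left, z up, the work surface at z = 0. Lengths are in m, angles in rad, forces in N, time in s.
With the tool pointing down it reaches from about 0.25 to 0.85 m from the base axis. Payload 12.5 kg.
Tool frame: the origin (TCP) lies at the very end of the fingers, on their centre line; the grasp point (between the pads) lies arm.grasp_offset behind it (arm.grasp_offset is the distance from the TCP to the grasp point, in m); z points along the fingers, y is the direction in which the jaws open and shut (so a half turn about z gives the same grasp; the last joint's range is limited). The gripper opens to 93 mm and grips with 3 to 60 N. Pads are 15 mm wide; open, the fingers measure 128 mm over their backs; the gripper's body (75 mm by 188 mm) begins 65 mm behind the grasp point.
Start: joints at [1.206, 0.351, 1.652, -0, 1.139, -0.085], TCP at [0.152, 0.529, 0.194] pointing down, gripper open.
Joint ranges: [-2.75, 2.75], [-0.79, 2.1], [0.01, 2.65], [-1.57, 4.71], [0.07, 3.14], [-2.87, 2.87]. Speed limits (rad/s): [2.22, 2.22, 2.79, 3.14, 3.14, 3.14].

## Interface

Orientations are given as a unit quaternion [x, y, z, w].
In Python, from cell import arm, imaging gives the robot as it stands.
- The arm moves only by the tool drive_tool, never from a script. Its argument "commands" is a list of rows, each a list of 3 entries, a list of its own where there are three numbers: the turn, a rotation vector about the world's x, y, z in degrees, then the shift along the world's x, y, z in cm, then the closure in counts, from 0 (fully open) to 255 (shut). A call has 1 to 20 rows; each row shifts and turns the pose as measured when the row begins; what a row does not reach is not made up. A row lasts 1/8 s, in which the tool goes at most 62.5 mm and 10.7 degrees, less where a joint would pass 70% of its speed; a pose out of reach is approached as far as the arm can. A call is refused whole if a number of a shift passes 6.25 or a number of a turn 10.7, either way. A call with a gripper value outside its range is refused whole. The fingers move at their own pace and stop on an object; "squeeze" is the grip in N (left out, the last holds). Time passes only in rows, so rows that do not move let the fingers close. It gives the time, the measured TCP pose, the force and the opening at its end, in the units of the state.
- arm.sense(): the state, without advancing time (a new reading comes with each control period).
- imaging.get_image(name): name is "side" or "top" or "wrist"; returns the picture (420x560x3 uint8, red, green, blue); there is no depth.
- imaging.camera_params(name): a dict with "fx", "fy", "cx", "cy" (pixels), "pose" (4x4, takes a point from camera to world coordinates); the wrist camera has in their place "mount" (4x4, takes a point from camera to tool coordinates, whose origin is the TCP and whose axes are the flange's). Camera axes: x right, y down, z forward; pixel columns grow to the right and rows downward; lengths in m; the calibration is good to about 2 mm. A picture is of the moment at which its call begins: read the wrist's pose just before it. camera_params takes no time and is no camera call.
- arm.finish_job(): hands the job in, once; it reports no verdict.
Trained networks look in the newest picture that a camera, given by its name, has taken for a name from the list of things; names that differ only in an ending like _2 or _b are one class to them, and where a whole thing is asked for, a point or a joint stands for the part that bears it (a point fixed in the world has none). Each returns a list of dicts, best first, with "conf" (0 to 1); they miss things now and then, are a little off and sometimes report something else, mostly with a low value. They report only what shows in the picture. A call takes as long as a camera call.
- imaging.silhouettes(camera, name): "region" (420x560 bool, what is visible of it).
- imaging.spot_point(camera, name): "point" ([x, y, z] in m, in world coordinates, good to about 4 mm: a listed point, or the origin of a listed thing).
The state is a dict: "clock": time; "joint_positions": joint angles; "dq": joint speeds; "tau": joint torques, N m; "eef_pos": TCP position; "ee_rot": TCP orientation; "ft_force": force on the tool from outside, world axes, zero at the start; "wrist_torque": the same for the moment, N m; "opening": finger opening in m.
Only numpy, scipy, OpenCV 4.12 (cv2) and the standard library are available. Lean on these libraries where they do the work, as an engineer would, in place of code of your own. Each camera call takes 0.05 s, during which the arm holds its last target.

## Working session

There is one attempt and no reset: what is moved stays moved. The work goes in short steps, Python scripts to look and compute and a tool call to move; the robot and the scene stay as the last step left them, time stands still between calls to the robot, and variables do not carry over. Pictures are saved under pics/ and viewed, and the job is handed in when it is done.

Besides the shell and the picture viewer there is one more tool, called after "Call:" as name(argument=value, ...) on one line, values as JSON. drive_tool: Moves the arm, as the interface text tells. Its arguments: {"type":"object","properties":{"commands":{"type":"array","items":{"type":"array"}},"squeeze":{"type":"number"}},"required":["commands"]}

```bash
ls; mkdir -p pics
python3 - <<'E'
from cell import arm, imaging
import cv2, numpy as np
print(arm.sense(), arm.grasp_offset)
for n in ("side","top","wrist"):
    im=imaging.get_image(n); cv2.imwrite(f"pics/a_{n}.png",im[:,:,::-1])
    p=imaging.camera_params(n); print(n,{k:np.round(v,4).tolist() for k,v in p.items()})
    for t in ["tweezers_points","tweezers_heel","mug","mug_rim","pad","tweezers","sorting_dish","bead_scoop","price_book","calculator","loupe"]:
        if n=="wrist" : continue
        r=imaging.spot_point(n,t)
        print(t,[(np.round(x["point"],4).tolist(),round(x["conf"],2)) for x in r[:2]])
print(arm.sense()["clock"])
E
```

```text
pics
{'clock': 0.0, 'joint_positions': array([ 1.20643568e+00,  3.51244576e-01,  1.65244796e+00, -8.07184390e-06,
        1.13908426e+00, -8.45966679e-02]), 'dq': array([ 0.0011366 , -0.00079199,  0.00176944,  0.00091167,  0.00074765,
       -0.00165179]), 'tau': array([ 1.58954990e-04, -4.97326255e+01, -2.85252142e+01,  6.98920316e-02,
        2.57790863e-02, -1.03236418e-04]), 'eef_pos': array([0.15170977, 0.52826444, 0.19328781]), 'ee_rot': array([ 1.39424560e-01,  9.90232519e-01, -5.78028903e-04, -1.28220541e-04]), 'ft_force': array([-0.48653509,  0.12476196, -0.07390647]), 'wrist_torque': array([0.05229969, 0.01780075, 0.04817737]), 'opening': 0.09331155754870339} 0.0188
side {'fx': 480.4424, 'fy': 480.4424, 'cx': 281.9832, 'cy': 208.9379, 'pose': [[-0.8467, 0.3949, -0.3566, 1.0263], [0.5318, 0.6472, -0.5461, 0.6885], [0.0151, -0.652, -0.7581, 1.1043], [0.0, 0.0, 0.0, 1.0]]}
tweezers_points [([0.4097, 0.3625, -0.0025], 0.17)]
tweezers_heel [([0.4734, 0.1237, 0.1522], 0.4)]
mug [([0.4795, 0.1928, 0.0001], 0.78)]
mug_rim [([0.4876, 0.1908, 0.0945], 0.59), ([0.5015, -0.4277, -0.000
[... 608 characters left out ...]
.4917, 0.1891, -0.0004], 0.95), ([0.6619, 0.3695, -0.0005], 0.22)]
mug_rim [([0.4834, 0.1915, 0.0907], 0.79)]
pad [([0.4998, -0.1222, 0.0029], 0.56), ([0.6644, 0.3712, 0.0008], 0.33)]
tweezers [([0.4766, 0.1595, 0.0802], 0.47)]
sorting_dish [([0.7084, 0.199, 0.0029], 0.83), ([0.4827, 0.193, 0.0903], 0.67)]
bead_scoop [([0.7099, 0.0452, 0.0019], 0.42)]
price_book []
calculator [([0.4051, 0.3567, 0.0039], 0.82)]
loupe [([0.5017, -0.432, -0.0011], 0.5), ([0.7107, 0.0457, 0.0006], 0.39)]
wrist {'fx': 328.1569, 'fy': 328.1569, 'cx': 278.4991, 'cy': 212.6692, 'mount': [[-0.0, -0.9681, -0.2507, 0.0673], [1.0, -0.0002, 0.0006, -0.001], [-0.0006, -0.2507, 0.9681, -0.1905], [0.0, 0.0, 0.0, 1.0]]}
1.25
```

View pics/a_side.png

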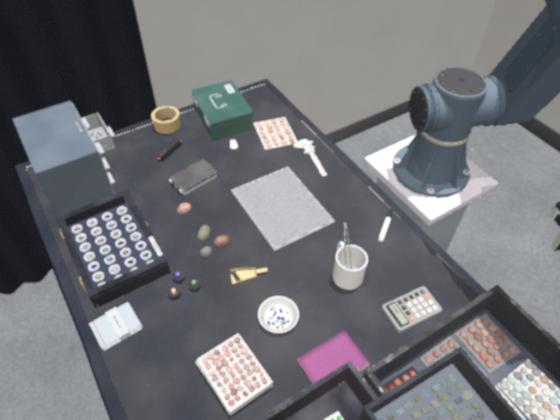

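View pics/a_top.png

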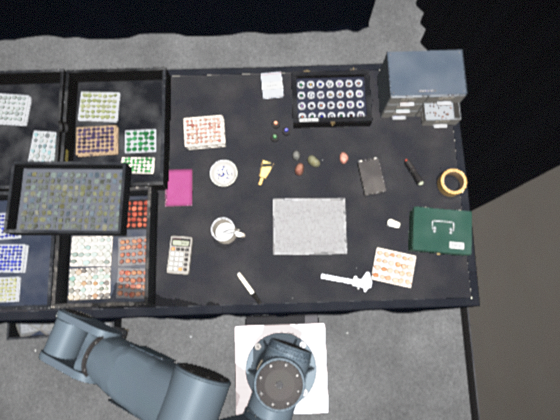

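View pics/a_wrist.png

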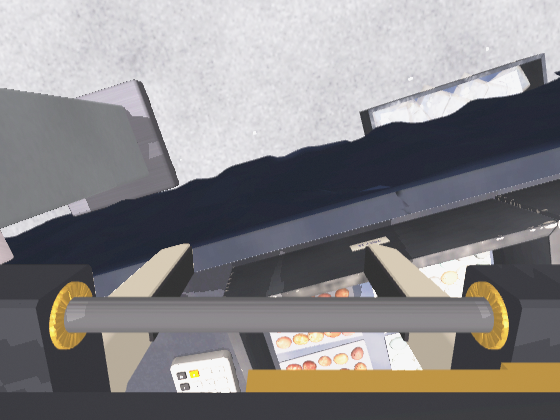

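Run:
```python
import cv2, numpy as np
a=cv2.imread("pics/a_side.png")[215:295,310:390]; b=cv2.imread("pics/a_top.png")[200:260,195:255]
a=cv2.resize(a,(400,400),interpolation=cv2.INTER_CUBIC); b=cv2.resize(b,(400,400),interpolation=cv2.INTER_CUBIC)
cv2.imwrite("pics/b.png",np.hstack([a,b]))
```

```text
(no output)
```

View pics/b.png

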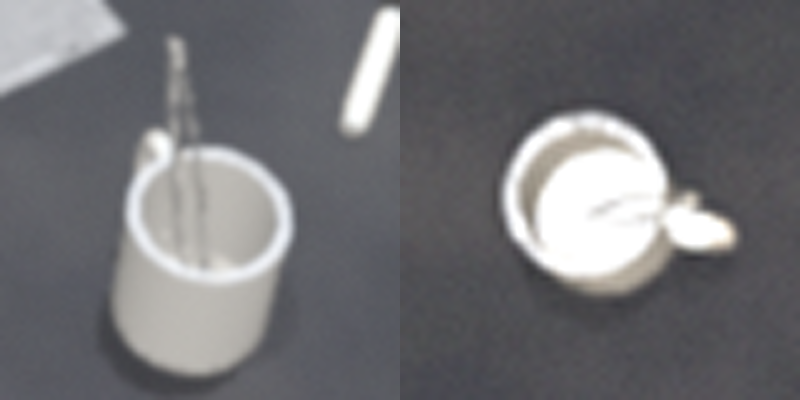

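Call:
drive_tool(commands=[[[0, 0, -10], [0, -2, 4], 0], [[0, 0, -10], [3, -3, 4], 0], [[0, 0, -10], [5, -3, 3], 0], [[0, 0, -10], [5, -3, 1], 0], [[0, 0, -10], [5, -3, 0], 0], [[0, 0, -10], [5, -2, 0], 0], [[0, 0, -10], [4, -1, 0], 0], [[0, 0, -8], [2, 0, 0], 0]])

```text
clock: 2.25
eef_pos: [0.4467, 0.3529, 0.317]
ee_rot: [0.745, 0.667, 0.002, -0.0]
ft_force: [-1.1, 0.3, -0.2]
opening: 0.0929
```

```bash
cat > h.py <<'E'
from cell import arm, imaging
import cv2, numpy as np
from scipy.spatial.transform import Rotation as R
def campose(n, s=None):
    p=imaging.camera_params(n)
    if n!="wrist": return p, p["pose"]
    s=s or arm.sense()
    T=np.eye(4); T[:3,:3]=R.from_quat(s["ee_rot"]).as_matrix(); T[:3,3]=s["eef_pos"]
    return p, T@np.array(p["mount"])
def shot(n,f):
    s=arm.sense(); im=imaging.get_image(n); cv2.imwrite(f"pics/{f}.png",im[:,:,::-1])
    p,T=campose(n,s); np.savez(f"pics/{f}.npz",T=T,K=[p["fx"],p["fy"],p["cx"],p["cy"]]); return im,p,T,s
def ray(p,T,uv):
    d=np.array([(uv[0]-p["cx"])/p["fx"],(uv[1]-p["cy"])/p["fy"],1.]); return T[:3,3], T[:3,:3]@d
def onz(p,T,uv,z):
    o,d=ray(p,T,uv); return o+d*(z-o[2])/d[2]
def proj(p,T,X):
    c=np.linalg.inv(T)@np.r_[X,1]; return np.array([p["fx"]*c[0]/c[2]+p["cx"],p["fy"]*c[1]/c[2]+p["cy"]])
def spot(n,names):
    for t in names:
        r=imaging.spot_point(n,t)
        print(n,t,[(np.round(x["point"],4).tolist(),round(x["conf"],2)) for x in r[:2]])
def axes(s): 
    m=R.from_quat(s["ee_rot"]).as_matrix(); return np.round(m,3)
E
python3 - <<'E'
from h import *
shot("wrist","c1"); s=arm.sense(); print(s["joint_positions"].round(3), s["eef_pos"].round(4)); print(axes(s))
spot("wrist",["tweezers_heel","mug_rim","mug","tweezers_points","tweezers"])
E
```

```text
[0.585 0.293 1.429 0.    1.416 0.704] [0.4481 0.353  0.3167]
[[ 0.118  0.993  0.003]
 [ 0.993 -0.118  0.002]
 [ 0.002  0.002 -1.   ]]
wrist tweezers_heel [([0.4674, 0.1299, 0.1567], 0.64)]
wrist mug_rim [([0.4874, 0.1832, 0.0912], 0.73)]
wrist mug [([0.4878, 0.1901, -0.0009], 0.81)]
wrist tweezers_points [([0.4881, 0.2049, 0.0093], 0.49), ([0.7094, 0.1933, 0.006], 0.44)]
wrist tweezers []
```

View pics/c1.png

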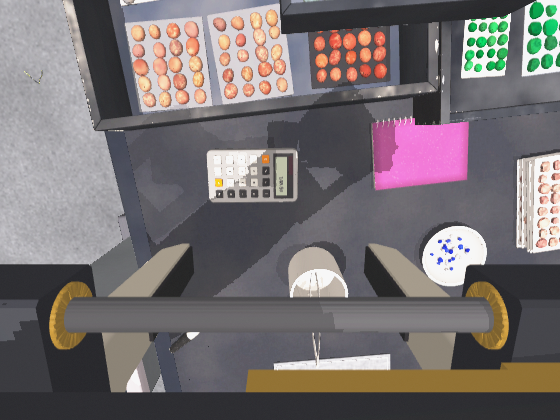

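Call:
drive_tool(commands=[[[0, 0, 0], [1.5, -5.5, 0], 0], [[0, 0, 0], [1.5, -5.5, 0], 0], [[0, 0, 0], [0, 0, 0], 0]])

```text
clock: 2.92
eef_pos: [0.4718, 0.2433, 0.3178]
ee_rot: [0.738, 0.674, 0.002, -0.0]
ft_force: [-0.3, 1.1, -0.2]
opening: 0.093
```

Run:
```python
from h import *
im,p,T,s=shot("wrist","c2"); print(s["joint_positions"].round(3), s["eef_pos"].round(4)); print(axes(s))
spot("wrist",["tweezers_heel","mug_rim","mug","tweezers_points","tweezers"])
c=proj(p,T,[.487,.19,.09]); print(c)
x,y=int(c[0]),int(c[1]); cr=im[max(0,y-90):y+90,x-110:x+110,::-1]
cv2.imwrite("pics/c2z.png",cv2.resize(cr,None,fx=3.3,fy=3.3,interpolation=cv2.INTER_CUBIC)); print(max(0,y-90),x-110)
```

```text
[0.387 0.213 1.529 0.002 1.396 0.478] [0.4718 0.2433 0.3178]
[[ 0.09   0.996  0.003]
 [ 0.996 -0.09   0.003]
 [ 0.003  0.003 -1.   ]]
wrist tweezers_heel [([0.4732, 0.1285, 0.1558], 0.74)]
wrist mug_rim [([0.4846, 0.1858, 0.0916], 0.63)]
wrist mug [([0.4889, 0.1893, 0.0009], 0.64)]
wrist tweezers_points [([0.4889, 0.203, 0.0105], 0.7), ([0.4878, 0.1923, -0.0017], 0.39)]
wrist tweezers [([0.4715, 0.1579, 0.0839], 0.61)]
[291.63496739 221.8297089 ]
131 181
```

View pics/c2z.png

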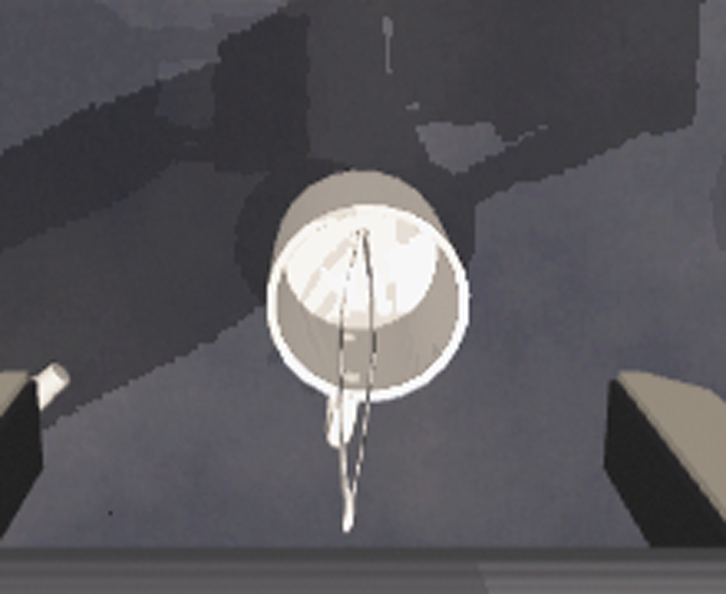

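Run:
```python
from h import *
d=np.load("pics/c2.npz"); T=d["T"]; p=dict(zip(["fx","fy","cx","cy"],d["K"]))
f=lambda x,y:(181+x/3.3,131+y/3.3)
# rim outer ellipse: left/right/top/bottom zoom
pts=[f(267,303),f(469,303),f(368,204),f(368,404)]
P=np.array([onz(p,T,q,.092) for q in pts]); print("rim pts",P.round(4).tolist()); 
c=np.array([P[:2,0].mean(),P[2:,1].mean()]); print("rim c",c, P.ptp(0) if hasattr(P,'ptp') else np.ptp(P,0))
for z in (.155,.16): print("heel",z,onz(p,T,f(348,528),z).round(4))
for z in (.005,.01): print("points",z,onz(p,T,f(364,235),z).round(4))
for z in (.05,.065,.08):
  h=onz(p,T,f(338,440),z); print("handle",z,h.round(4),np.degrees(np.arctan2(h[1]-c[1],h[0]-c[0])))
h=onz(p,T,f(341,420),.075);print("handle mid",h.round(4),np.degrees(np.arctan2(h[1]-c[1],h[0]-c[0])))
# top camera for heel and handle
p2=imaging.camera_params("top");T2=np.array(p2["pose"])
g=lambda x,y:(195+x*60/400,200+y*60/400)
for z in (.092,): print("top rim c",onz(p2,T2,g(585,192),z))
for z in (.05,.07):print("top handle end",onz(p2,T2,g(337+400-400,240),z), onz(p2,T2,g(700-400,225),z))
```

```text
rim pts [[0.4478, 0.1928, 0.092], [0.5283, 0.1854, 0.092], [0.4912, 0.2292, 0.092], [0.4846, 0.1462, 0.092]]
rim c [0.4880238  0.18772062] [0.08047329 0.08300862 0.        ]
heel 0.155 [0.4728 0.1244 0.155 ]
heel 0.16 [0.4729 0.1271 0.16  ]
points 0.005 [0.4907 0.1976 0.005 ]
points 0.01 [0.4906 0.1987 0.01  ]
handle 0.05 [0.4702 0.1136 0.05  ] -103.53659503956722
handle 0.065 [0.4705 0.12   0.065 ] -104.54424677214583
handle 0.08 [0.4707 0.1264 0.08  ] -105.75086487525336
handle mid [0.4727 0.1333 0.075 ] -105.717311192875
top rim c [ 0.47837502 -0.02326403  0.092     ]
top handle end [0.46308454 0.11107242 0.05      ] [0.47185105 0.13089111 0.05      ]
top handle end [0.46014426 0.10941988 0.07      ] [0.46880704 0.12900407 0.07      ]
```

```bash
cat >> h.py <<'E'
def pose(h_az,pitch):
    a=np.radians(h_az); b=np.radians(pitch)
    z=np.array([np.cos(a)*np.cos(b),np.sin(a)*np.cos(b),-np.sin(b)])
    return z
def mk(z,y):
    y=np.array(y,float); y/=np.linalg.norm(y); x=np.cross(y,z); return np.c_[x,y,z]
def delta(Rt,Pt,s=None):
    s=s or arm.sense(); Rc=R.from_quat(s["ee_rot"])
    rv=np.degrees((R.from_matrix(Rt)*Rc.inv()).as_rotvec()); 
    print("turn deg",rv.round(2),"|%.1f|"%np.linalg.norm(rv),"shift cm",((np.array(Pt)-s["eef_pos"])*100).round(2))
pts=np.array([.4907,.1985,.0075]); heel=np.array([.473,.1265,.1575])
E
python3 - <<'E'
from h import *
u=(heel-pts)/np.linalg.norm(heel-pts); print(np.linalg.norm(heel-pts),u)
P=pts+.1225*u
z=pose(-104,50); y=[np.cos(np.radians(-14)),np.sin(np.radians(-14)),0]
Rt=mk(z,y); G=P+.005*z; print("P",P,"G",G); delta(Rt,G-.09*z); print("approach",(z*9).round(2))
E
```

```text
0.1673239074370426 [-0.10578285 -0.43030312  0.89646484]
P [0.4777416  0.14578787 0.11731694] G [0.47696408 0.1426694  0.11348672]
turn deg [-39.67   6.75  -8.63] |41.2| shift cm [  1.95  -4.76 -13.48]
approach [-1.4  -5.61 -6.89]
```

Call:
drive_tool(commands=[[[-10, 1.7, -2], [0.4, 0.5, -2], 0], [[-10, 1.7, -2.2], [0.4, 0, -2], 0], [[-10, 1.7, -2.2], [0.6, -1.5, -3], 0], [[-9.7, 1.7, -2.2], [0.5, -1.8, -3], 0], [[0, 0, 0], [0, -1.5, -3], 0], [[0, 0, 0], [0, 0, 0], 0]])

```text
clock: 3.98
eef_pos: [0.4899, 0.208, 0.1841]
ee_rot: [0.735, 0.579, -0.276, 0.22]
ft_force: [0.9, -0.4, 0.2]
opening: 0.0929
```

Run:
```python
from h import *
im,p,T,s=shot("wrist","c3"); print(s["joint_positions"].round(3), s["eef_pos"].round(4))
spot("wrist",["tweezers_heel","mug_rim"])
u=(heel-pts)/np.linalg.norm(heel-pts)
P=pts+.1225*u
z=pose(-104,50); y=[np.cos(np.radians(-14)),np.sin(np.radians(-14)),0]
Rt=mk(z,y); G=P+.005*z; delta(Rt,G-.09*z,s); delta(Rt,G,s)
print(proj(p,T,heel),proj(p,T,pts),proj(p,T,P))
for q in (heel,P): cv2.circle(im,tuple(int(v) for v in proj(p,T,q)),4,(255,0,0),1)
cv2.imwrite("pics/c3m.png",im[:,:,::-1])
```

```text
[ 0.575  0.653  1.387 -0.477  1.656  0.909] [0.4899 0.208  0.1841]
wrist tweezers_heel [([0.4689, 0.1289, 0.1585], 0.78)]
wrist mug_rim [([0.4855, 0.1866, 0.0924], 0.88)]
turn deg [ 1.33 -0.06 -0.47] |1.4| shift cm [ 0.1  -0.92 -0.17]
turn deg [ 1.33 -0.06 -0.47] |1.4| shift cm [-1.3  -6.53 -7.06]
[279.37781073 263.10054691] [278.77883357  82.6654736 ] [279.20796649 211.93689556]
```

View pics/c3m.png

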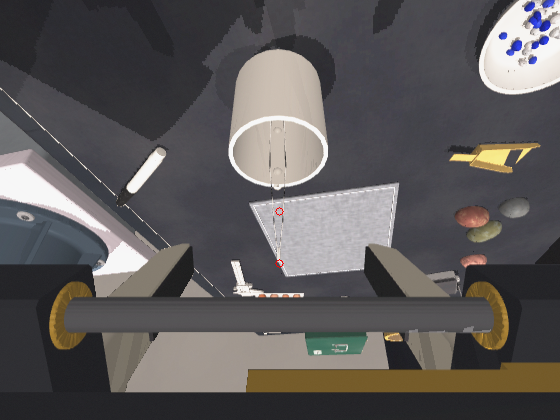

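Call:
drive_tool(commands=[[[1.3, 0, -0.5], [0, -2.2, -1.5], 0], [[0, 0, 0], [-0.5, -1.8, -2], 0], [[0, 0, 0], [-0.5, -1.8, -2], 0], [[0, 0, 0], [-0.2, -0.8, -1.3], 0], [[0, 0, 0], [0, 0, 0], 0]])

```text
clock: 4.75
eef_pos: [0.4827, 0.1453, 0.1259]
ee_rot: [0.744, 0.579, -0.258, 0.212]
ft_force: [0.4, 0.2, 0.1]
opening: 0.0927
```

Run:
```python
from h import *
im,p,T,s=shot("wrist","c4"); print(s["joint_positions"].round(3), s["eef_pos"].round(4))
u=(heel-pts)/np.linalg.norm(heel-pts)
P=pts+.1225*u
z=pose(-104,50); y=[np.cos(np.radians(-14)),np.sin(np.radians(-14)),0]
Rt=mk(z,y); G=P+.005*z; delta(Rt,G,s)
for q in (heel,P): cv2.circle(im,tuple(int(v) for v in proj(p,T,q)),4,(255,0,0),1)
cv2.imwrite("pics/c4m.png",im[:,:,::-1])
shot("side","c4s"); im=cv2.imread("pics/c4s.png")[180:320,280:420]; cv2.imwrite("pics/c4z.png",cv2.resize(im,None,fx=4,fy=4,interpolation=cv2.INTER_CUBIC))
```

```text
[ 0.488  0.634  1.566 -0.501  1.446  0.931] [0.4827 0.1453 0.1259]
turn deg [-0.73  1.12 -0.06] |1.3| shift cm [-0.57 -0.26 -1.24]
```

View pics/c4m.png

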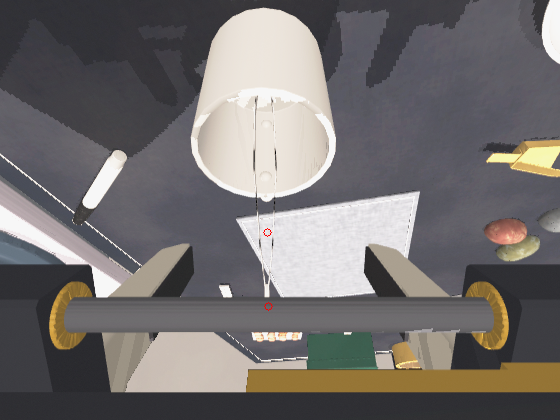

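View pics/c4z.png

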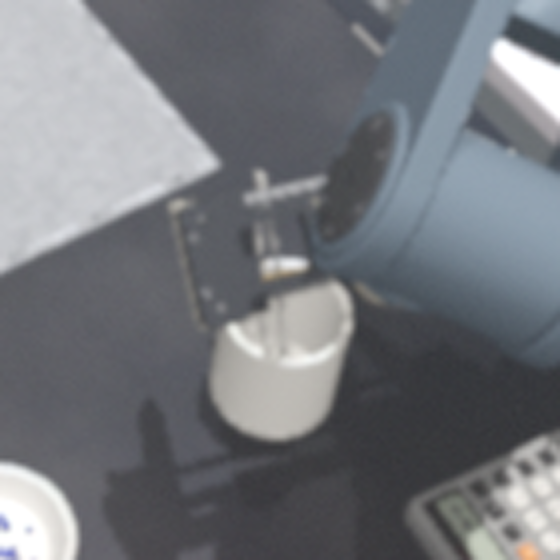

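Call:
drive_tool(commands=[[[-0.7, 1.1, 0], [-0.3, -0.2, -0.7], 0], [[0, 0, 0], [-0.3, -0.1, -0.6], 0], [[0, 0, 0], [0, 0, 0], 0]], squeeze=20)

```text
clock: 5.22
eef_pos: [0.4773, 0.1439, 0.1133]
ee_rot: [0.74, 0.579, -0.268, 0.211]
ft_force: [-0.3, -0.7, 0.4]
opening: 0.0933
```

Run:
```python
from h import *
s=arm.sense()
u=(heel-pts)/np.linalg.norm(heel-pts)
P=pts+.1225*u
z=pose(-104,50); y=[np.cos(np.radians(-14)),np.sin(np.radians(-14)),0]
Rt=mk(z,y); G=P+.005*z; delta(Rt,G,s)
im,p,T,s=shot("wrist","c5")
for q in (heel,P): cv2.circle(im,tuple(int(v) for v in proj(p,T,q)),4,(255,0,0),1)
cv2.imwrite("pics/c5m.png",im[:,:,::-1])
```

```text
turn deg [-0.06  0.09 -0.15] |0.2| shift cm [-0.04 -0.13  0.02]
```

View pics/c5m.png

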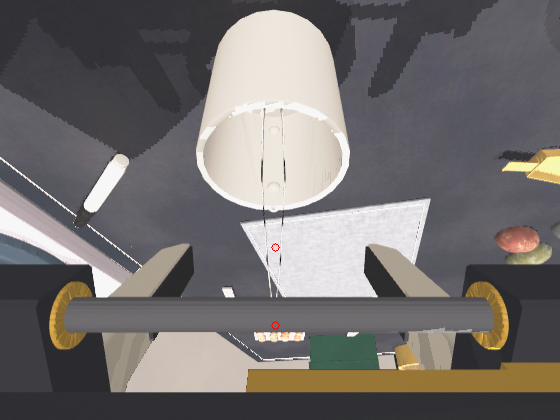

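Call:
drive_tool(commands=[[[0, 0, 0], [0, -0.1, 0], 180], [[0, 0, 0], [0, 0, 0], 210], [[0, 0, 0], [0, 0, 0], 225], [[0, 0, 0], [0, 0, 0], 255], [[0, 0, 0], [0, 0, 0], 255], [[0, 0, 0], [0, 0, 0], 255]], squeeze=20)

```text
clock: 6.02
eef_pos: [0.4778, 0.1431, 0.1139]
ee_rot: [0.74, 0.579, -0.268, 0.211]
ft_force: [-0.7, -0.8, 0.3]
opening: 0.0374
```

Call:
drive_tool(commands=[[[0, 0, 0], [0, 0, 0], 255], [[0, 0, 0], [0, 0, 0], 255], [[0, 0, 0], [0, 0, 0], 255], [[0, 0, 0], [0, 0, 0], 255]], squeeze=20)

```text
clock: 6.52
eef_pos: [0.4778, 0.1431, 0.1139]
ee_rot: [0.74, 0.579, -0.268, 0.211]
ft_force: [0.8, -0.5, -0.0]
opening: 0.001
```

Run:
```python
from h import *
im,p,T,s=shot("wrist","c6")
print(s["opening"],s["ft_force"],s["eef_pos"])
```

```text
0.0010034569101283314 [ 0.78188725 -0.50097247 -0.04373359] [0.47783432 0.14306192 0.11388817]
```

View pics/c6.png

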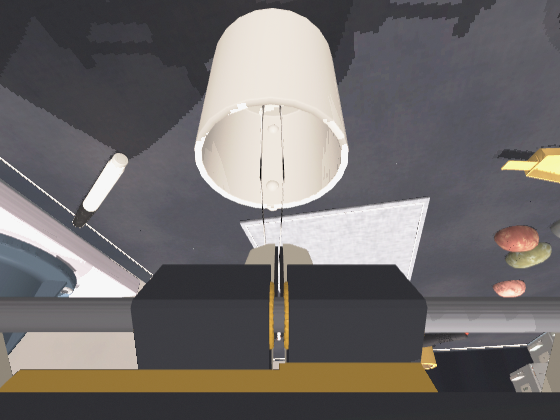

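Call:
drive_tool(commands=[[[0, 0, 0], [0, 0, 0], 100], [[0, 0, 0], [0, 0, 0], 100], [[0, 0, 0], [0, 0, 0], 100], [[0, 0, 0], [0, 0, 0], 100]])

```text
clock: 7.08
eef_pos: [0.4778, 0.1431, 0.1139]
ee_rot: [0.74, 0.579, -0.268, 0.211]
ft_force: [0.1, 0.1, -0.4]
opening: 0.0359
```

```bash
python3 - <<'E'
from h import *
def L(f):
    d=np.load(f"pics/{f}.npz"); return dict(zip(["fx","fy","cx","cy"],d["K"])),d["T"]
ps=imaging.camera_params("side"); Ts=np.array(ps["pose"])
obs=[(*L("c2"),(181+348/3.3,131+529/3.3)),(*L("c3"),(279,265)),(ps,Ts,(310+175*.2,215+37*.2))]
def tri(o):
    A=np.zeros((3,3));b=np.zeros(3)
    for p,T,uv in o:
        c,d=ray(p,T,uv); d=d/np.linalg.norm(d); M=np.eye(3)-np.outer(d,d); A+=M;b+=M@c
    return np.linalg.solve(A,b)
X=tri(obs);print("heel all",X,[ (proj(p,T,X)-uv).round(1).tolist() for p,T,uv in obs])
print("c2+side",tri([obs[0],obs[2]]),"c2+c3",tri(obs[:2]))
print(arm.sense()["opening"],arm.sense()["eef_pos"])
for q in (heel,pts): print(proj(ps,Ts,q))
E
python3 - <<'E'
import cv2
im=cv2.imread("pics/a_side.png")[210:280,325:385]; cv2.imwrite("pics/as.png",cv2.resize(im,None,fx=8,fy=8,interpolation=cv2.INTER_CUBIC))
im=cv2.imread("pics/c3.png")[100:300,220:340]; cv2.imwrite("pics/c3z.png",cv2.resize(im,None,fx=3,fy=3,interpolation=cv2.INTER_CUBIC))
E
```

```text
heel all [0.47234003 0.12960356 0.16183277] [[-0.6, -1.5], [-1.2, 1.3], [-0.8, -0.0]]
c2+side [0.47278152 0.13150856 0.16593904] c2+c3 [0.47270758 0.12627742 0.1591799 ]
0.03590706109697397 [0.47783062 0.14305447 0.11390907]
[343.02668545 222.72255397]
[347.64081872 278.38122987]
```

View pics/as.png

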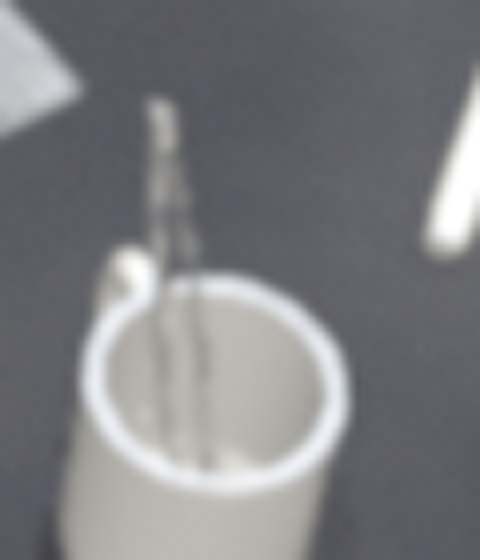

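View pics/c3z.png

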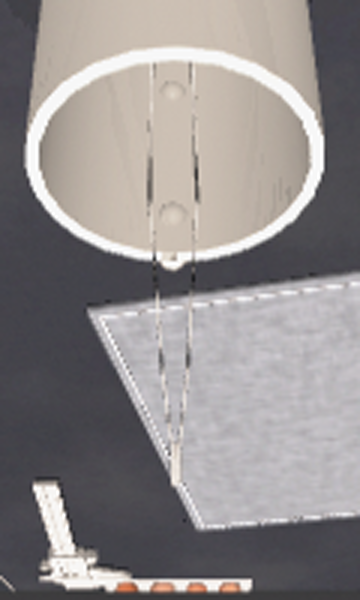

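Run:
```python
from h import *
im,p,T,s=shot("wrist","c7")
print(proj(p,T,s["eef_pos"]))
cv2.imwrite("pics/c7z.png",cv2.resize(im[60:330,140:420,::-1],None,fx=2.2,fy=2.2,interpolation=cv2.INTER_CUBIC))
im,p,T,s=shot("side","c7s")
print(proj(p,T,s["eef_pos"]))
cv2.imwrite("pics/c7sz.png",cv2.resize(im[200:270,310:380,::-1],None,fx=8,fy=8,interpolation=cv2.INTER_CUBIC))
spot("wrist",["tweezers_heel","tweezers"]); spot("side",["tweezers_heel"])
```

```text
[275.76339329 243.51544666]
[343.49999489 238.32581345]
wrist tweezers_heel []
wrist tweezers [([0.4754, 0.1535, 0.0793], 0.65)]
side tweezers_heel []
```

View pics/c7z.png

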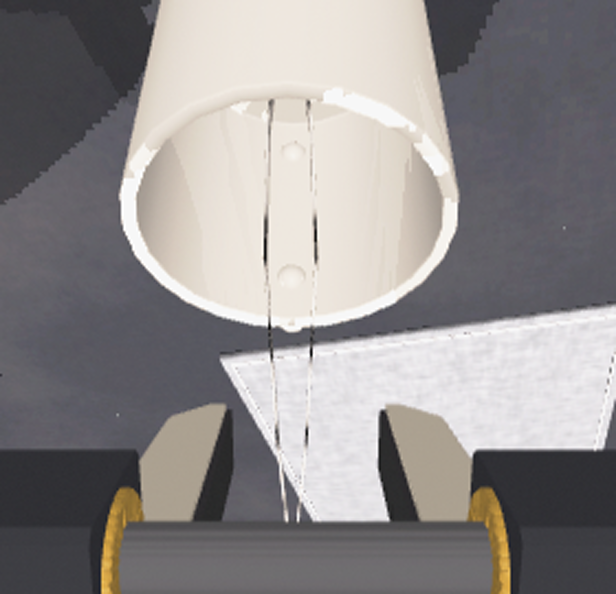

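View pics/c7sz.png

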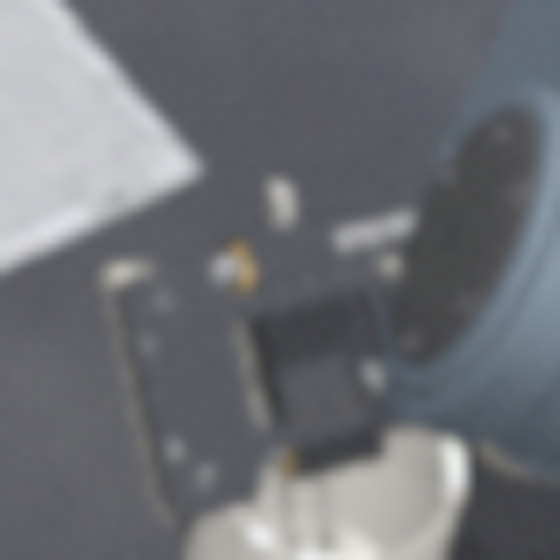

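Call:
drive_tool(commands=[[[0, 0, 0], [-0.1, -0.5, -0.6], 100], [[0, 0, 0], [0, 0, 0], 200], [[0, 0, 0], [0, 0, 0], 255], [[0, 0, 0], [0, 0, 0], 255], [[0, 0, 0], [0, 0, 0], 255], [[0, 0, 0], [0, 0, 0], 255]], squeeze=20)

```text
clock: 8.07
eef_pos: [0.4767, 0.1376, 0.1074]
ee_rot: [0.74, 0.579, -0.268, 0.211]
ft_force: [-1.1, -0.8, -0.0]
opening: 0.011
```

Run:
```python
from h import *
s=arm.sense();print(s["opening"],s["eef_pos"],s["ft_force"],s["joint_positions"].round(3))
im,p,T,s=shot("wrist","c8")
cv2.imwrite("pics/c8z.png",cv2.resize(im[60:400,140:420,::-1],None,fx=1.7,fy=1.7,interpolation=cv2.INTER_CUBIC))
```

```text
0.011018537805201664 [0.47672528 0.13760137 0.10740711] [-1.11822029 -0.80177565 -0.04960542] [ 0.482  0.657  1.588 -0.508  1.422  0.939]
```

View pics/c8z.png

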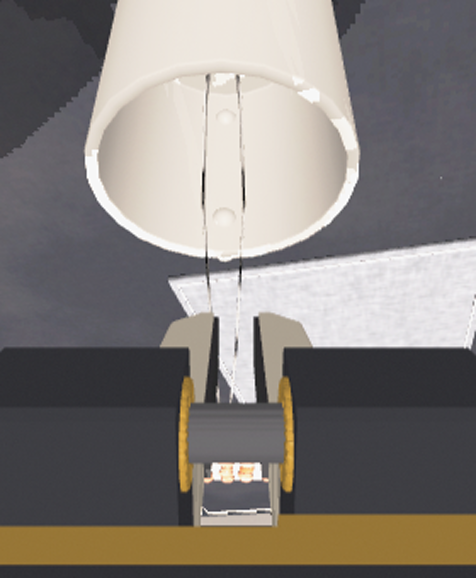

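Call:
drive_tool(commands=[[[0, 0, 0], [0, 0, 0], 255], [[0, 0, 0], [0, 0, 0], 255]], squeeze=25)

```text
clock: 8.38
eef_pos: [0.4767, 0.1377, 0.1075]
ee_rot: [0.74, 0.579, -0.268, 0.211]
ft_force: [-0.1, 0.3, -0.5]
opening: 0.0006
```

Run:
```python
from h import *
s=arm.sense();print(s["opening"],s["eef_pos"],s["ft_force"])
im,p,T,s=shot("wrist","c9")
cv2.imwrite("pics/c9z.png",cv2.resize(im[60:400,140:420,::-1],None,fx=1.7,fy=1.7,interpolation=cv2.INTER_CUBIC))
```

```text
0.0006135336523561467 [0.47673664 0.13768503 0.10746175] [-0.12752811  0.2589522  -0.46877781]
```

View pics/c9z.png

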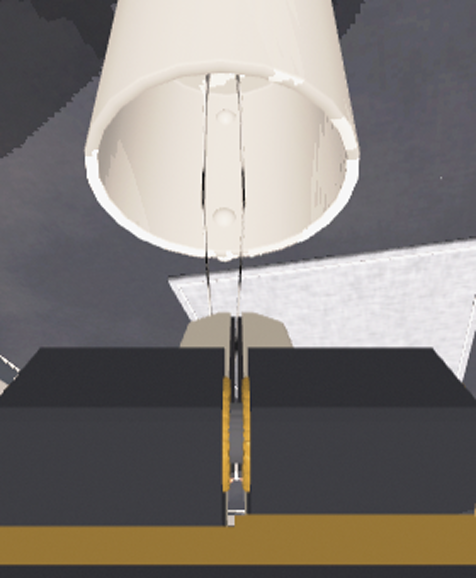

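Run:
```python
from h import *
im,p,T,s=shot("side","c9s")
print(proj(p,T,s["eef_pos"]), (proj(p,T,s["eef_pos"])-[310,200])*8)
for q in (heel,pts): print((proj(p,T,q)-[310,200])*8)
cv2.imwrite("pics/c9sz.png",cv2.resize(im[200:270,310:380,::-1],None,fx=8,fy=8,interpolation=cv2.INTER_CUBIC))
im,p,T,s=shot("top","c9t")
print((proj(p,T,s["eef_pos"])-[190,195])*8,(proj(p,T,heel)-[190,195])*8)
cv2.imwrite("pics/c9tz.png",cv2.resize(im[195:265,190:260,::-1],None,fx=8,fy=8,interpolation=cv2.INTER_CUBIC))
```

```text
[342.30953333 238.24700785] [258.47626662 305.97606282]
[264.2134836  181.78043174]
[301.12654974 627.049839  ]
[371.5330008  279.78298528] [385.89344633 269.27302745]
```

View pics/c9sz.png

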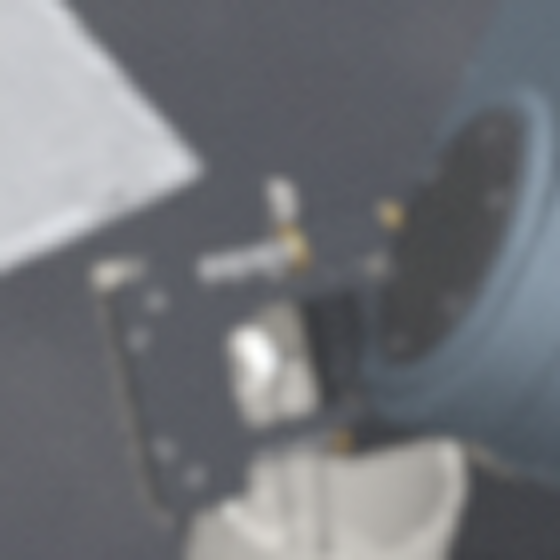

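View pics/c9tz.png

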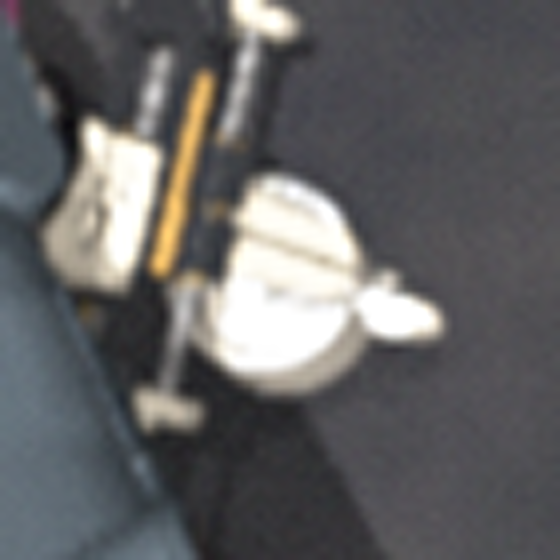

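Run:
```python
from h import *
for f in ("c3","c5","c7","c9"):
    d=np.load(f"pics/{f}.npz"); T=d["T"]; p=dict(zip(["fx","fy","cx","cy"],d["K"]))
    u=(heel-pts)/np.linalg.norm(heel-pts)
    for y in (-.008,.013,.03,.048,.0835):
        X=pts+u*(.0835+y); c=np.linalg.inv(T)@np.r_[X,1]
        w=np.interp(y,[-.008,.048,.0835],[15,9,3])
        print(f,y,proj(p,T,X).round(1),"depth",c[2].round(4),"width px %.1f"%(w*.001*328.16/c[2]))
im=cv2.imread("pics/c7.png")[90:310,230:330]
cv2.imwrite("pics/c7y.png",cv2.resize(im,(400,880)[::1],interpolation=cv2.INTER_NEAREST)[:590])
im=cv2.imread("pics/c3.png")[160:280,240:320]
cv2.imwrite("pics/c3y.png",cv2.resize(im,None,fx=5,fy=5,interpolation=cv2.INTER_NEAREST))
```

```text
c3 -0.008 [279.  160.6] depth 0.2974 width px 16.6
c3 0.013 [279.1 183.3] depth 0.2945 width px 14.2
c3 0.03 [279.2 201.9] depth 0.2921 width px 12.3
c3 0.048 [279.2 222. ] depth 0.2896 width px 10.2
c3 0.0835 [279.4 262.7] depth 0.2847 width px 3.5
c5 -0.008 [275.6 172.1] depth 0.2046 width px 24.1
c5 0.013 [275.6 205.2] depth 0.2012 width px 20.8
c5 0.03 [275.6 232.8] depth 0.1985 width px 18.1
c5 0.048 [275.7 262.9] depth 0.1955 width px 15.1
c5 0.0835 [275.7 325.1] depth 0.1898 width px 5.2
c7 -0.008 [274.4 170.5] depth 0.2045 width px 24.1
c7 0.013 [274.4 203.6] depth 0.201 width px 20.8
c7 0.03 [274.5 231.3] depth 0.1982 width px 18.1
c7 0.048 [274.5 261.4] depth 0.1953 width px 15.1
c7 0.0835 [274.6 323.5] depth 0.1895 width px 5.2
c9 -0.008 [273.9 172.2] depth 0.1963 width px 25.1
c9 0.013 [273.9 206.7] depth 0.1928 width px 21.7
c9 0.03 [273.9 235.6] depth 0.19 width px 18.9
c9 0.048 [274.  267.1] depth 0.1871 width px 15.8
c9 0.0835 [274.1 332.2] depth 0.1813 width px 5.4
```

View pics/c7y.png

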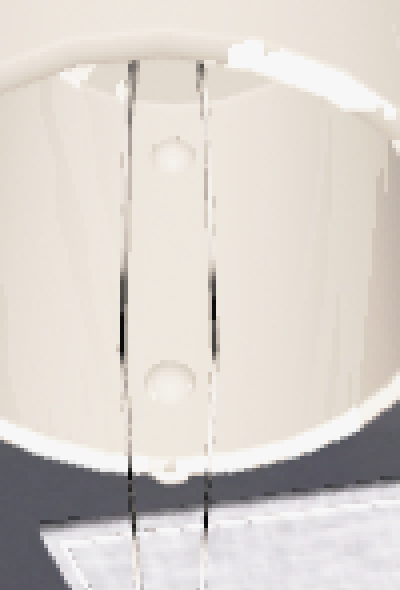

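View pics/c3y.png

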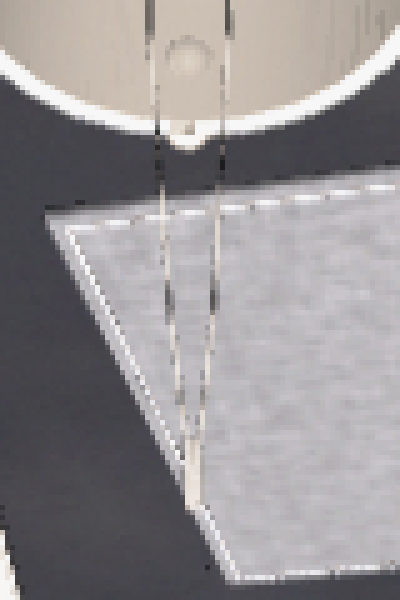

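Run:
```python
from h import *
p=imaging.camera_params("wrist"); M=np.array(p["mount"])
for d in (0,.005,.01,.015,.02,.03):
    print(d,[proj(p,M,[x,0,-d]).round(1).tolist() for x in (-.0075,0,.0075)], [proj(p,M,[.0075,y,-d]).round(1).tolist() for y in (-.0645,.0465)])
im=cv2.imread("pics/c7.png")[220:360,170:390]; cv2.imwrite("pics/c7x.png",cv2.resize(im,None,fx=3.6,fy=3.6,interpolation=cv2.INTER_NEAREST))
im=cv2.imread("pics/c9.png")[220:380,220:340]; cv2.imwrite("pics/c9x.png",cv2.resize(im,None,fx=3.7,fy=3.7,interpolation=cv2.INTER_NEAREST))
```

```text
0 [[275.8, 255.0], [275.8, 243.5], [275.7, 231.8]] [[169.4, 231.9], [352.4, 231.7]]
0.005 [[275.7, 258.1], [275.7, 246.4], [275.7, 234.4]] [[166.6, 234.5], [354.2, 234.3]]
0.01 [[275.7, 261.3], [275.6, 249.3], [275.6, 237.1]] [[163.8, 237.2], [356.2, 237.0]]
0.015 [[275.6, 264.8], [275.6, 252.5], [275.5, 240.0]] [[160.8, 240.1], [358.2, 239.9]]
0.02 [[275.5, 268.4], [275.5, 255.8], [275.5, 243.0]] [[157.6, 243.1], [360.4, 242.9]]
0.03 [[275.4, 276.2], [275.4, 263.0], [275.3, 249.5]] [[150.8, 249.7], [365.1, 249.4]]
```

View pics/c7x.png

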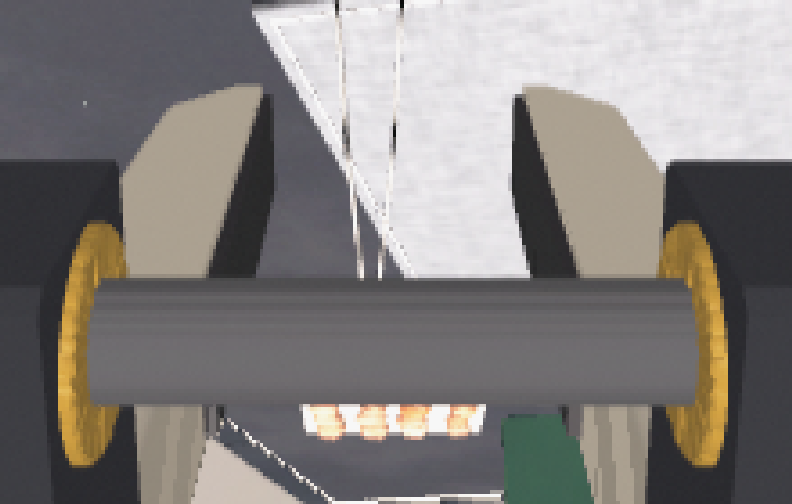

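View pics/c9x.png

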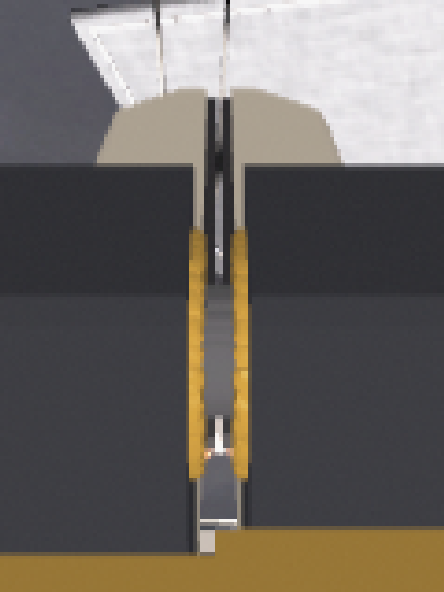

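Call:
drive_tool(commands=[[[0, 0, 0], [0, 0, 0], 90], [[0, 0, 0], [0, 0, 0], 90], [[0, 0, 0], [0, 0, 0], 90], [[0, 0, 0], [0, 0, 0], 90], [[0, 0, 0], [-0.4, -0.2, -0.3], 90], [[0, 0, 0], [-0.1, -0.3, -0.4], 90], [[0, 0, 0], [0, -0.2, -0.2], 90], [[0, 0, 0], [0, 0, 0], 90]])

```text
clock: 9.52
eef_pos: [0.4712, 0.13, 0.0976]
ee_rot: [0.74, 0.579, -0.268, 0.211]
ft_force: [-0.2, -0.4, -0.3]
opening: 0.0602
```

Run:
```python
from h import *
im,p,T,s=shot("wrist","d1"); print(s["opening"],s["eef_pos"],s["ft_force"])
cv2.imwrite("pics/d1z.png",cv2.resize(im[160:360,170:390,::-1],None,fx=3,fy=3,interpolation=cv2.INTER_NEAREST))
```

```text
0.060222369417230574 [0.47115656 0.12997209 0.09763243] [-0.2492116  -0.38589973 -0.27002575]
```

View pics/d1z.png

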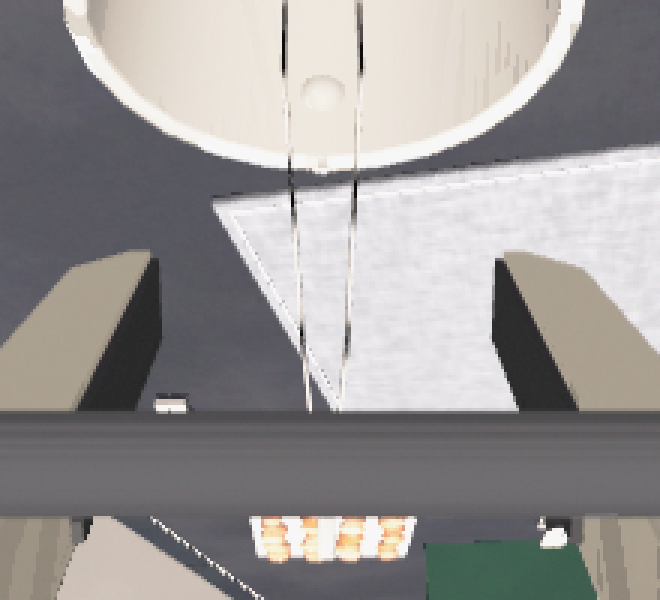

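Call:
drive_tool(commands=[[[0, 0, 0], [0, 0, 0], 255], [[0, 0, 0], [0, 0, 0], 255], [[0, 0, 0], [0, 0, 0], 255], [[0, 0, 0], [0, 0, 0], 255], [[0, 0, 0], [0, 0, 0], 255], [[0, 0, 0], [0, 0, 0], 255]], squeeze=20)

```text
clock: 10.32
eef_pos: [0.4714, 0.1303, 0.0979]
ee_rot: [0.74, 0.579, -0.268, 0.211]
ft_force: [-0.1, 0.0, -0.4]
opening: 0.0088
```

Run:
```python
from h import *
im,p,T,s=shot("wrist","d2"); print(s["opening"],s["eef_pos"],s["ft_force"])
cv2.imwrite("pics/d2z.png",cv2.resize(im[160:360,170:390,::-1],None,fx=3,fy=3,interpolation=cv2.INTER_NEAREST))
```

```text
0.008843691507304442 [0.47144366 0.13030425 0.09791747] [-0.09638014  0.04045666 -0.43447438]
```

View pics/d2z.png

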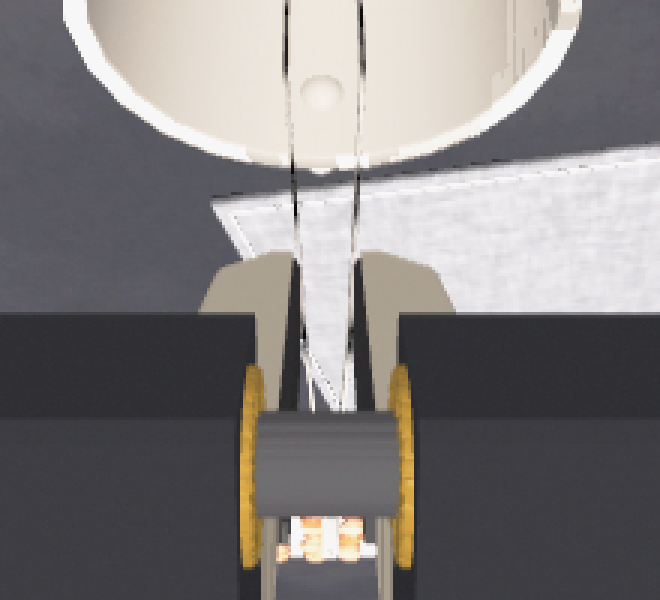

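Call:
drive_tool(commands=[[[0, 0, 0], [0, 0, 0], 255], [[0, 0, 0], [0, 0, 0], 255], [[0, 0, 0], [0, 0.1, 1], 255], [[0, 0, 0], [0, 0, 1], 255]], squeeze=30)

```text
clock: 10.88
eef_pos: [0.4712, 0.1313, 0.1187]
ee_rot: [0.74, 0.579, -0.268, 0.211]
ft_force: [-0.2, 0.1, -0.3]
opening: 0.0088
```

Run:
```python
from h import *
im,p,T,s=shot("wrist","d3"); print(s["opening"],s["eef_pos"],s["ft_force"])
cv2.imwrite("pics/d3z.png",cv2.resize(im[40:360,110:450,::-1],None,fx=1.8,fy=1.8,interpolation=cv2.INTER_AREA))
```

```text
0.00877970519433107 [0.47122722 0.13126084 0.11870248] [-0.18293422  0.06921182 -0.31076402]
```

View pics/d3z.png

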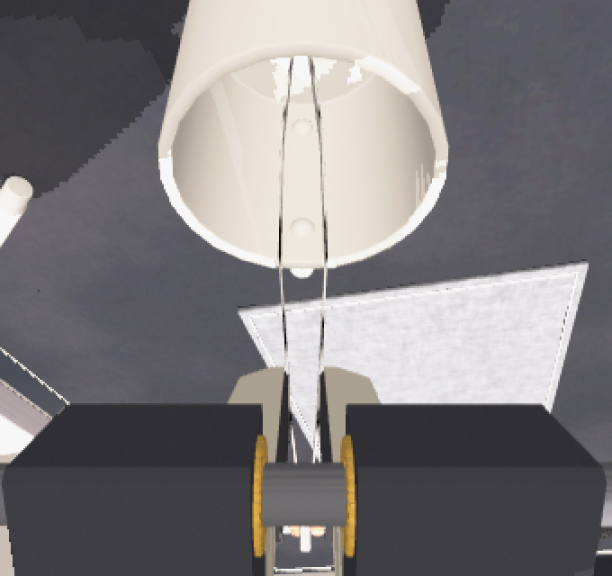

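Call:
drive_tool(commands=[[[0, 0, 0], [0, 0, 3], 255], [[0, 0, 0], [0, 0, 4], 255], [[0, 0, 0], [0, 0, 4], 255], [[0, 0, 0], [0, 0, 2.5], 255], [[0, 0, 0], [0, -3, 0], 255], [[0, 0, 0], [0, -5, 0], 255], [[0, 0, 0], [0, -5, 0], 255], [[5, -1.2, 0], [0.5, -4, 0], 255], [[8, -2, 0], [0.5, -3, 0], 255]])

```text
clock: 12.05
eef_pos: [0.4813, -0.0716, 0.2624]
ee_rot: [0.766, 0.602, -0.175, 0.142]
ft_force: [0.7, 0.6, -0.7]
opening: 0.0088
```

```bash
cat >> h.py <<'E'
# tweezers in tool frame from first grasp
E
python3 - <<'E'
from h import *
import json
s=arm.sense(); print(s["opening"],s["eef_pos"],s["joint_positions"].round(3)); print(axes(s))
Rg=R.from_quat([0.74,0.579,-0.268,0.211]); e=np.array([.47144,.1303,.0979])
b=Rg.inv().apply(np.array([pts,heel])-e); print("tool frame pts,heel",b.round(4).tolist())
im,p,T,s=shot("wrist","d4")
cv2.imwrite("pics/d4z.png",im[:,:,::-1]); shot("side","d4s")
E
```

```text
0.008819057856758902 [ 0.48126397 -0.07157091  0.26243705] [ 0.022  0.246  1.697 -0.453  1.34   0.398]
[[ 0.214  0.972 -0.096]
 [ 0.873 -0.235 -0.428]
 [-0.439  0.008 -0.899]]
tool frame pts,heel [[0.1123, 0.0022, 0.0239], [-0.0408, 0.0025, -0.0436]]
```

View pics/d4z.png

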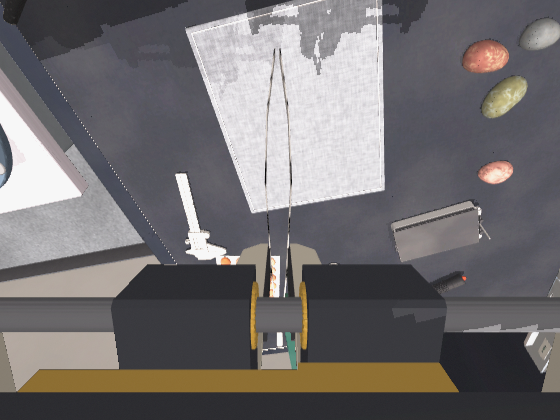

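View pics/d4s.png

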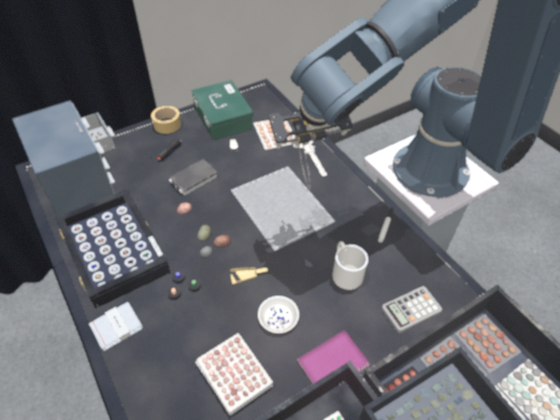

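Run:
```python
from h import *
p=imaging.camera_params("wrist"); M=np.array(p["mount"])
b=np.array([[0.1123,0,.0239],[-.0408,0,-.0436]])
print(proj(p,M,b[0]),proj(p,M,b[1]))
u=(b[1]-b[0])/np.linalg.norm(b[1]-b[0])
for y in (-.042,-.008,.03,.048): 
    X=b[0]+u*(.0835+y); c=np.linalg.inv(M)@np.r_[X,1]; print(y,X.round(4),proj(p,M,X).round(1),c[2])
im=cv2.imread("pics/d4.png")[30:270,230:330]; cv2.imwrite("pics/d4y.png",cv2.resize(im,None,fx=2.45,fy=2.45,interpolation=cv2.INTER_NEAREST))
s=arm.sense(); Rm=R.from_quat(s["ee_rot"]); print("pts,heel world now",s["eef_pos"]+Rm.apply(b))
```

```text
[275.46576354  51.98373279] [275.29645147 346.73428846]
-0.042 [0.0743 0.     0.0072] [275.4 117.2] 0.18943224340715487
-0.008 [ 0.0432  0.     -0.0066] [275.4 174.2] 0.18389078587743915
0.03 [ 0.0084  0.     -0.0219] [275.4 242.1] 0.17769739216775687
0.048 [-0.008   0.     -0.0291] [275.3 275.9] 0.17476367935790735
pts,heel world now [[ 0.50384168  0.01326146  0.19356412]
 [ 0.476491   -0.09120137  0.32137382]]
```

View pics/d4y.png

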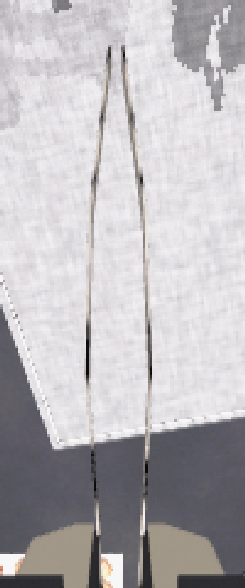

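Run:
```python
from h import *
b=np.array([[0.1123,0,.0239],[-.0408,0,-.0436]])
s=arm.sense(); Rc=R.from_quat(s["ee_rot"])
d=Rc.apply(b[1]-b[0]); d/=np.linalg.norm(d)
h=np.array([d[0],d[1],0]); h/=np.linalg.norm(h); print("h az",np.degrees(np.arctan2(h[1],h[0])),"elev",np.degrees(np.arcsin(d[2])))
yt=Rc.as_matrix()[:,1]
el=np.arcsin(d[2]); Rt=R.from_rotvec(el*np.cross(h,[0,0,1])*-1)
print("dir",(Rt.apply(d)).round(3))
Rt=Rt*Rc; m=Rt.apply(b.mean(0)); E=np.array([.50,-.115,.0303])-m
print("R",Rt.as_matrix().round(3)); print("eef hover",E); delta(Rt.as_matrix(),E,s)
```

```text
h az -104.67196233220305 elev 49.80616759548289
dir [-0.253 -0.967  0.   ]
R [[ 0.225  0.967  0.117]
 [ 0.887 -0.253  0.386]
 [ 0.403  0.017 -0.915]]
eef hover [ 0.49311045 -0.14290296  0.00686831]
turn deg [ 48.18 -12.62  -0.  ] |49.8| shift cm [  1.18  -6.86 -25.74]
```

Call:
drive_tool(commands=[[[9.6, -2.5, 0], [0.2, -1.5, -1], 255], [[9.6, -2.5, 0], [0.2, -1.5, -2], 255], [[9.6, -2.5, 0], [0.2, -1.5, -3], 255], [[9.6, -2.5, 0], [0.3, -1.5, -4], 255], [[9.6, -2.5, 0], [0.3, -1, -4], 255], [[0, 0, 0], [0, 0, -3], 255], [[0, 0, 0], [0, 0, -2], 255], [[0, 0, 0], [0, 0, 0], 255]])

```text
clock: 13.15
eef_pos: [0.4951, -0.1418, 0.072]
ee_rot: [0.771, 0.599, 0.178, -0.123]
ft_force: [-0.1, 0.0, -0.1]
opening: 0.0091
```

Run:
```python
from h import *
b=np.array([[0.1123,0,.0239],[-.0408,0,-.0436]])
s=arm.sense(); print(s["opening"],s["eef_pos"],s["joint_positions"].round(3),s["ft_force"]); Rm=R.from_quat(s["ee_rot"]); print(axes(s))
print("pts,heel,mid",(s["eef_pos"]+Rm.apply(b)).round(4), "tip",s["eef_pos"]-.019*Rm.as_matrix()[:,2])
im,p,T,s=shot("wrist","d5"); shot("side","d5s")
im=cv2.imread("pics/d5s.png")[110:260,210:360]; cv2.imwrite("pics/d5sz.png",cv2.resize(im,None,fx=4,fy=4,interpolation=cv2.INTER_CUBIC))
```

```text
0.009135516808147356 [ 0.49512299 -0.14184308  0.07201677] [-0.612  0.519  1.829  0.501  0.995 -0.682] [-0.10374028  0.01896062 -0.12966725]
[[ 0.219  0.967  0.127]
 [ 0.88  -0.252  0.403]
 [ 0.422  0.024 -0.906]]
pts,heel,mid [[ 0.5228 -0.0334  0.0978]
 [ 0.4806 -0.1953  0.0943]] tip [ 0.49270359 -0.14950142  0.08923584]
```

View pics/d5.png

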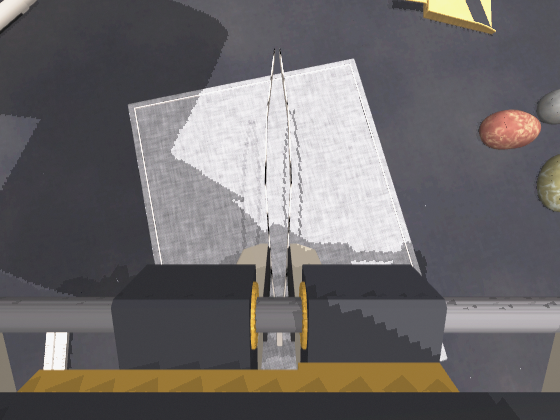

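View pics/d5sz.png

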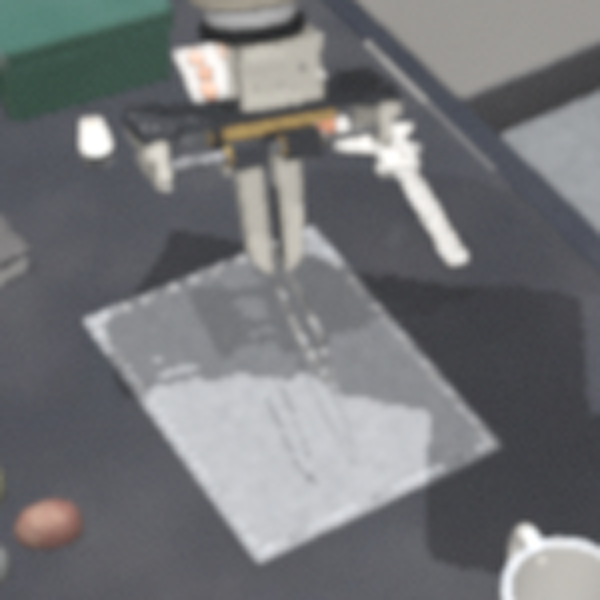

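Call:
drive_tool(commands=[[[-1.3, 0.3, 0], [0, 0, -3], 255], [[-1, 0.3, 0], [0, 0, -3], 255], [[0, 0, 0], [0, 0, -1.2], 255], [[0, 0, 0], [0, 0, 0], 255]])

```text
clock: 13.75
eef_pos: [0.5, -0.1424, 0.0056]
ee_rot: [0.772, 0.605, 0.164, -0.105]
ft_force: [0.2, 0.2, 0.1]
opening: 0.0093
```

Run:
```python
from h import *
b=np.array([[0.1123,0,.0239],[-.0408,0,-.0436]])
s=arm.sense(); print(s["opening"],s["eef_pos"],s["ft_force"]); Rm=R.from_quat(s["ee_rot"])
print("pts,heel,mid",(s["eef_pos"]+Rm.apply(b)).round(4), "tip",s["eef_pos"]-.019*Rm.as_matrix()[:,2])
im,p,T,s=shot("wrist","d6"); shot("side","d6s")
im=cv2.imread("pics/d6s.png")[140:240,240:340]; cv2.imwrite("pics/d6sz.png",cv2.resize(im,None,fx=6,fy=6,interpolation=cv2.INTER_CUBIC))
```

```text
0.009278009980371885 [ 0.49997606 -0.14239526  0.0055659 ] [0.23271522 0.19907382 0.09846756]
pts,heel,mid [[ 0.5272 -0.0327  0.0261]
 [ 0.4857 -0.1948  0.0304]] tip [ 0.49757763 -0.14922716  0.02313213]
```

View pics/d6.png

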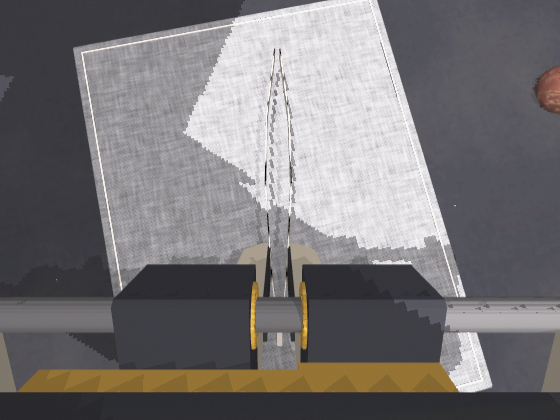

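View pics/d6sz.png

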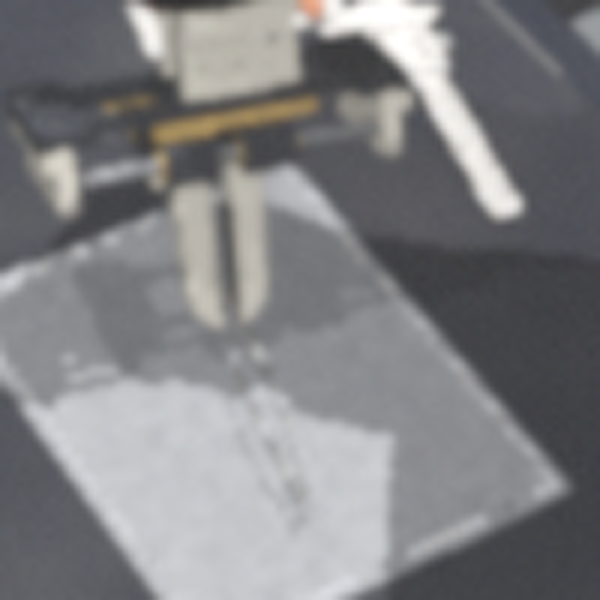

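Call:
drive_tool(commands=[[[0, 0, 0], [0, 0, -0.7], 255], [[0, 0, 0], [0, 0, -0.4], 255], [[0, 0, 0], [0, 0, -0.1], 255]])

```text
clock: 14.22
eef_pos: [0.5011, -0.1435, -0.0051]
ee_rot: [0.772, 0.605, 0.164, -0.103]
ft_force: [0.9, -0.9, 0.1]
opening: 0.0088
```

Run:
```python
from h import *
s=arm.sense(); print(s["opening"],s["eef_pos"],s["ft_force"])
im,p,T,s=shot("wrist","d7"); cv2.imwrite("pics/d7z.png",cv2.resize(im[30:300,200:360,::-1],None,fx=2.2,fy=2.2,interpolation=cv2.INTER_CUBIC))
```

```text
0.008842791228706851 [ 0.50108572 -0.14348348 -0.00507784] [ 0.90688532 -0.93713932  0.12480956]
```

View pics/d7z.png

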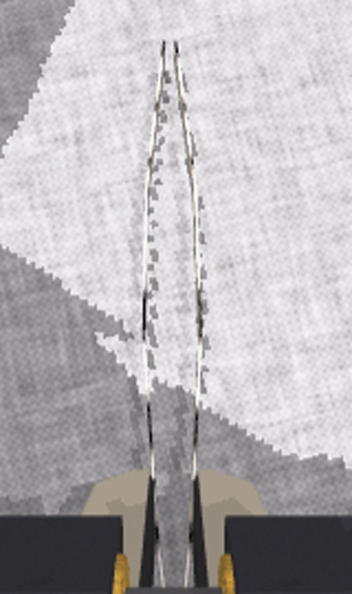

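Call:
drive_tool(commands=[[[0, 0, 0], [0, 0, -0.3], 255], [[0, 0, 0], [0, 0, -0.2], 255], [[0, 0, 0], [0, 0, 0], 255]])

```text
clock: 14.65
eef_pos: [0.501, -0.1435, -0.0104]
ee_rot: [0.772, 0.605, 0.164, -0.103]
ft_force: [0.2, -0.4, -1.3]
opening: 0.009
```

Run:
```python
from h import *
s=arm.sense(); print(s["opening"],s["eef_pos"],s["ft_force"],s["wrist_torque"])
im,p,T,s=shot("wrist","d8"); cv2.imwrite("pics/d8z.png",cv2.resize(im[30:300,200:360,::-1],None,fx=2.2,fy=2.2,interpolation=cv2.INTER_CUBIC))
```

```text
0.008984221488197535 [ 0.50102958 -0.14349623 -0.01043031] [ 0.21338547 -0.43099967 -1.3178302 ] [-0.2888701   0.17545938  0.04347159]
```

View pics/d8z.png

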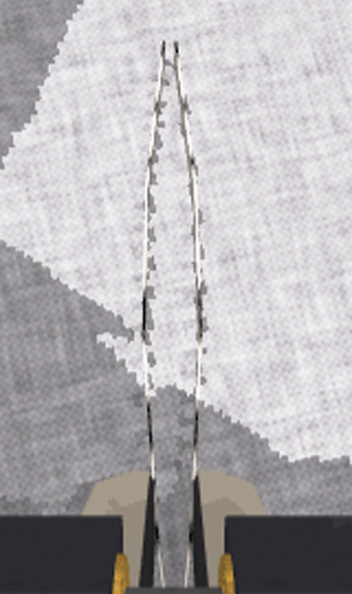

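Call:
drive_tool(commands=[[[0, 0, 0], [0, 0, -0.2], 255], [[0, 0, 0], [0, 0, 0], 255]])

```text
clock: 14.95
eef_pos: [0.5012, -0.1435, -0.0124]
ee_rot: [0.772, 0.605, 0.164, -0.103]
ft_force: [-0.1, -0.8, -0.3]
opening: 0.0089
```

Run:
```python
from h import *
s=arm.sense(); print(s["opening"],s["eef_pos"],s["ft_force"],s["wrist_torque"])
```

```text
0.008853155968613172 [ 0.50115529 -0.14354698 -0.01236953] [-0.08452369 -0.8128098  -0.29627359] [-0.26659938  0.18424276 -0.01220337]
```

Call:
drive_tool(commands=[[[0, 0, 0], [0, 0, -0.2], 255], [[0, 0, 0], [0, 0, 0], 255]])

```text
clock: 15.2
eef_pos: [0.5012, -0.1436, -0.0144]
ee_rot: [0.772, 0.605, 0.164, -0.103]
ft_force: [0.1, -1.3, 0.4]
opening: 0.0089
```

Run:
```python
from h import *
s=arm.sense(); print(s["opening"],s["eef_pos"],s["ft_force"],s["wrist_torque"])
im,p,T,s=shot("wrist","d9"); cv2.imwrite("pics/d9z.png",cv2.resize(im[30:300,200:360,::-1],None,fx=2.2,fy=2.2,interpolation=cv2.INTER_CUBIC))
```

```text
0.008850141702617427 [ 0.5012353  -0.14360684 -0.01444204] [ 0.06121901 -1.29860837  0.40440157] [-0.18340041  0.18294652 -0.01364853]
```

View pics/d9z.png

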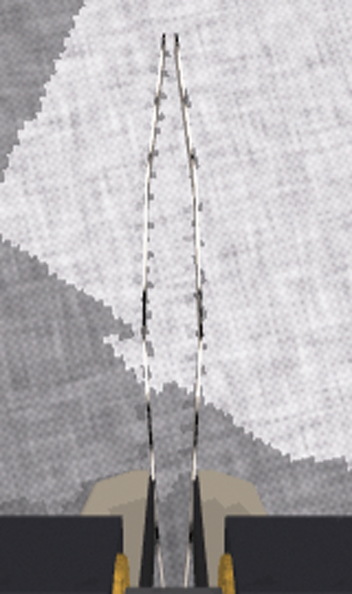

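Call:
drive_tool(commands=[[[0, 0, 0], [0, 0, -0.2], 255], [[0, 0, 0], [0, 0, 0], 255]])

```text
clock: 15.5
eef_pos: [0.5015, -0.1437, -0.0156]
ee_rot: [0.772, 0.605, 0.165, -0.103]
ft_force: [-1.4, 0.1, 5.3]
opening: 0.009
```

Run:
```python
from h import *
s=arm.sense(); print(s["opening"],s["eef_pos"],s["ft_force"],s["wrist_torque"])
```

```text
0.008978350997189542 [ 0.50154988 -0.14366976 -0.01558765] [-1.35690024  0.11888525  5.28277968] [0.08347534 0.50766568 0.14246548]
```

Call:
drive_tool(commands=[[[0, 0, 0], [0, 0, 0.15], 255], [[0, 0, 0], [0, 0, 0], 215], [[0, 0, 0], [0, 0, 0], 180], [[0, 0, 0], [0, 0, 0], 150]])

```text
clock: 16.0
eef_pos: [0.5015, -0.1436, -0.0142]
ee_rot: [0.772, 0.605, 0.165, -0.103]
ft_force: [-0.5, 0.4, 0.9]
opening: 0.0299
```

Run:
```python
from h import *
s=arm.sense(); print(s["opening"],s["eef_pos"],s["ft_force"],s["wrist_torque"])
im,p,T,s=shot("wrist","e1"); cv2.imwrite("pics/e1z.png",cv2.resize(im[30:300,200:360,::-1],None,fx=2.2,fy=2.2,interpolation=cv2.INTER_CUBIC))
```

```text
0.029894054582379558 [ 0.50148955 -0.14358524 -0.0142429 ] [-0.45886893  0.39599845  0.8850123 ] [-0.2533095   0.13087392 -0.02004151]
```

View pics/e1z.png

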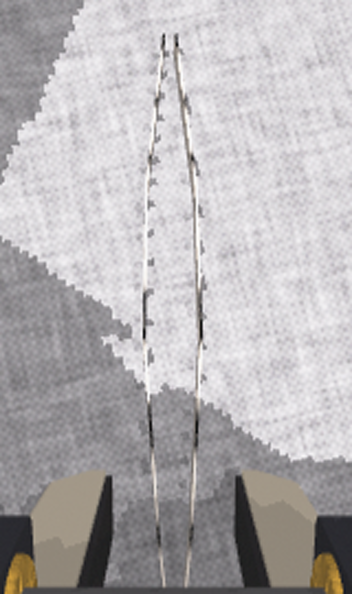

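Call:
drive_tool(commands=[[[0, 0, 0], [-0.2, -0.7, 2], 120], [[0, 0, 0], [-0.4, -1.2, 3], 80], [[-5, 1.3, 0], [0, 0, 4], 0], [[-10, 2.5, 0], [0, 1, 4], 0], [[-10, 2.5, 0], [0.5, 2, 3], 0], [[-10, 2.5, 0], [0.5, 3, 1], 0], [[-8, 2, 0], [0.5, 3, 0], 0], [[0, 0, 0], [0, 0, 0], 0]])

```text
clock: 17.05
eef_pos: [0.5112, -0.0727, 0.1612]
ee_rot: [0.769, 0.608, -0.14, 0.14]
ft_force: [0.0, -1.0, -0.3]
opening: 0.0926
```

Run:
```python
from h import *
s=arm.sense(); print(s["opening"],s["eef_pos"],s["joint_positions"].round(3)); print(axes(s))
im,p,T,s=shot("wrist","e2"); spot("wrist",["tweezers_points","tweezers_heel","tweezers"]); spot("top",[]); shot("top","e2t")
```

```text
0.09258241115970164 [ 0.51118827 -0.07265402  0.1612021 ] [-0.006  0.376  1.769 -0.449  1.088  0.458]
[[ 0.223  0.974 -0.045]
 [ 0.896 -0.223 -0.384]
 [-0.384  0.045 -0.922]]
wrist tweezers_points [([0.5283, -0.0252, 0.0081], 0.76)]
wrist tweezers_heel [([0.4867, -0.1939, 0.007], 0.55)]
wrist tweezers [([0.5023, -0.1153, 0.0073], 0.6)]
```

View pics/e2.png

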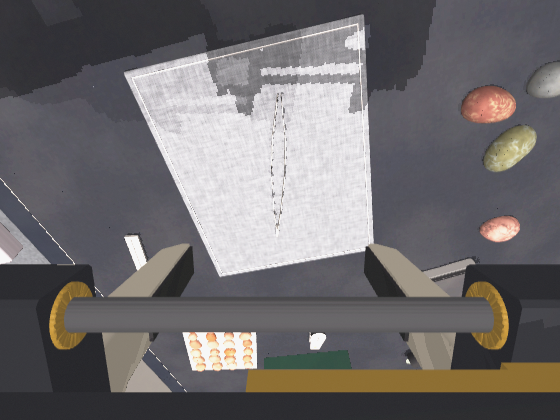

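Run:
```python
from h import *
p=imaging.camera_params("wrist"); M=np.array(p["mount"]); print(M.tolist(),p["cx"],p["fx"])
print(np.linalg.inv(M)@[0,0,0,1])
```

```text
[[-0.0005245378266060851, -0.9685276412006538, -0.2489054701897206, 0.06804097973088949], [0.9999991781755233, -0.0007992069232610992, 0.0010024552714692698, 0.0015191861413588192], [-0.0011698326144984632, -0.2489047398074033, 0.9685272644551947, -0.19002923608781752], [0.0, 0.0, 0.0, 1.0]] 278.4990627066959 328.1569273877636
[-0.0017058   0.01860161  0.20098275  1.        ]
```

```bash
python3 - <<'E'
from h import *
A=np.array([imaging.camera_params("wrist")["mount"] for _ in range(5)]); print(A[:,:3,3])
B=np.array([imaging.camera_params("side")["pose"] for _ in range(3)]); print(B[:,:3,3])
E
python3 - <<'E'
from h import *
A=np.array([imaging.camera_params("wrist")["mount"] for _ in range(2)]); print(A[:,:3,3])
E
python3 - <<'E'
import numpy as np
for f in "c1 c2 c3 c5 c9 d1 d5 e1 e2".split():
    d=np.load(f"pics/{f}.npz"); print(f,d["K"])
E
```

```text
[[ 0.06804098  0.00151919 -0.19002924]
 [ 0.06804098  0.00151919 -0.19002924]
 [ 0.06804098  0.00151919 -0.19002924]
 [ 0.06804098  0.00151919 -0.19002924]
 [ 0.06804098  0.00151919 -0.19002924]]
[[1.02627382 0.68850357 1.10426459]
 [1.02627382 0.68850357 1.10426459]
 [1.02627382 0.68850357 1.10426459]]
[[ 0.06804098  0.00151919 -0.19002924]
 [ 0.06804098  0.00151919 -0.19002924]]
c1 [328.15692739 328.15692739 278.49906271 212.6691914 ]
c2 [328.15692739 328.15692739 278.49906271 212.6691914 ]
c3 [328.15692739 328.15692739 278.49906271 212.6691914 ]
c5 [328.15692739 328.15692739 278.49906271 212.6691914 ]
c9 [328.15692739 328.15692739 278.49906271 212.6691914 ]
d1 [328.15692739 328.15692739 278.49906271 212.6691914 ]
d5 [328.15692739 328.15692739 278.49906271 212.6691914 ]
e1 [328.15692739 328.15692739 278.49906271 212.6691914 ]
e2 [328.15692739 328.15692739 278.49906271 212.6691914 ]
```

Run:
```python
from h import *
s=arm.sense(); Rm=R.from_quat(s["ee_rot"]).as_matrix()
d=np.load("pics/e2.npz"); T=d["T"].copy(); p=dict(zip(["fx","fy","cx","cy"],d["K"]))
T[:3,3]+=Rm[:,1]*(-.0010-.00152)
z0=.00825
P=onz(p,T,(280,92.5),z0); H=onz(p,T,(277.5,235.5),z0); print(P,H,np.linalg.norm(H-P))
h=(H-P)/np.linalg.norm(H-P); print("az",np.degrees(np.arctan2(h[1],h[0])))
mid=(P+H)/2
g=mid-.037*h; g[2]=.00825
np.savez("tw.npz",P=P,H=H,g=g)
az=np.degrees(np.arctan2(h[1],h[0]))
z=pose(az,70); y=[np.sin(np.radians(-az)),np.cos(np.radians(az)),0]; y=[-h[1],h[0],0]
Rt=mk(z,y); print(Rt.round(3))
# eef: tip 19mm behind eef; at safe height eef z=-.0145 ; the tool axis passes through g
k=(-.0145-g[2])/z[2]; E=g+k*z; print("g",g,"E",E,"k",k)
delta(Rt,E-.05*z,s); delta(Rt,E,s); print(z)
```

```text
[ 0.52842585 -0.03154849  0.00825   ] [ 0.48783106 -0.19756327  0.00825   ] 0.17090595433638445
az -103.74063188119122
[[ 0.223  0.971 -0.081]
 [ 0.913 -0.238 -0.332]
 [-0.342  0.    -0.94 ]]
g [ 0.51691696 -0.07861479  0.00825   ] E [ 0.51495015 -0.08665814 -0.0145    ] k 0.024210044323827003
turn deg [ 3.04  1.94 -0.34] |3.6| shift cm [  0.87   0.75 -12.92]
turn deg [ 3.04  1.94 -0.34] |3.6| shift cm [  0.46  -0.91 -17.62]
[-0.08123904 -0.33223184 -0.93969262]
```

Call:
drive_tool(commands=[[[1.5, 1, -0.2], [0.3, 0.4, -4], 0], [[1.5, 0.9, -0.1], [0.3, 0.2, -5], 60], [[0, 0, 0], [0.2, 0.2, -4], 90], [[0, 0, 0], [0, 0, 0], 120]])

```text
clock: 17.8
eef_pos: [0.5181, -0.0755, 0.0298]
ee_rot: [0.778, 0.604, -0.135, 0.106]
ft_force: [0.3, -0.3, 0.3]
opening: 0.0675
```

```bash
cat > g.py <<'E'
from h import *
t=np.load("tw.npz"); g=t["g"]; h=t["H"]-t["P"]; h/=np.linalg.norm(h); az=np.degrees(np.arctan2(h[1],h[0]))
z=pose(az,70); Rt=mk(z,[-h[1],h[0],0]); k=(-.0145-g[2])/z[2]; E=g+k*z
E
python3 - <<'E'
from g import *
s=arm.sense(); print(s["opening"],s["eef_pos"],s["ft_force"]); delta(Rt,E,s)
im,p,T,s=shot("wrist","e3"); cv2.imwrite("pics/e3z.png",cv2.resize(im[60:340,160:400,::-1],None,fx=2.2,fy=2.2,interpolation=cv2.INTER_CUBIC))
E
```

```text
0.06752860789337906 [ 0.51811812 -0.075463    0.02975591] [ 0.32032205 -0.32999352  0.27325027]
turn deg [-0.22  0.18  0.6 ] |0.7| shift cm [-0.32 -1.12 -4.43]
```

View pics/e3z.png

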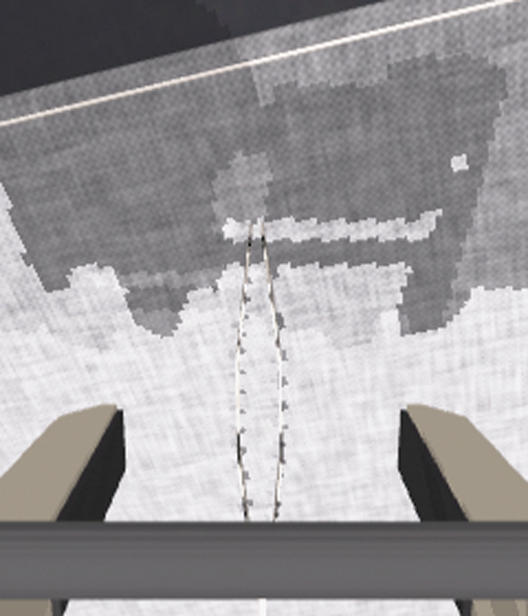

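Call:
drive_tool(commands=[[[0, 0, 0.6], [-0.1, -0.4, -2], 130], [[0, 0, 0], [-0.1, -0.4, -1.4], 140], [[0, 0, 0], [-0.1, -0.2, -0.7], 140], [[0, 0, 0], [0, 0, 0], 140]])

```text
clock: 18.35
eef_pos: [0.5194, -0.0881, -0.0049]
ee_rot: [0.777, 0.606, -0.13, 0.11]
ft_force: [-0.3, 0.0, -0.5]
opening: 0.042
```

Run:
```python
from g import *
s=arm.sense(); print(s["opening"],s["eef_pos"],s["ft_force"]); delta(Rt,E,s)
im,p,T,s=shot("wrist","e4"); cv2.imwrite("pics/e4z.png",cv2.resize(im[60:340,160:400,::-1],None,fx=2.2,fy=2.2,interpolation=cv2.INTER_CUBIC))
```

```text
0.04202199622728936 [ 0.5193695  -0.08805694 -0.00485082] [-0.28443063  0.0101385  -0.49347093]
turn deg [-0.16  0.83  0.15] |0.9| shift cm [-0.44  0.14 -0.96]
```

View pics/e4z.png

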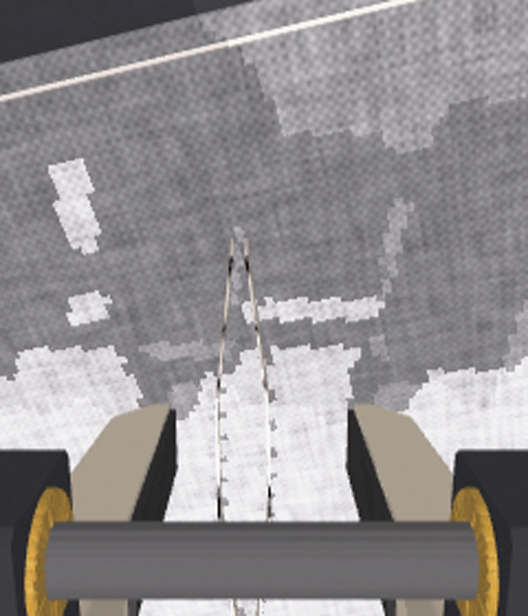

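Call:
drive_tool(commands=[[[0, 0.8, 0], [-0.4, 0.1, -0.4], 140], [[0, 0, 0], [0, 0, -0.4], 140], [[0, 0, 0], [0, 0, -0.1], 140]])

```text
clock: 18.77
eef_pos: [0.516, -0.0867, -0.0132]
ee_rot: [0.776, 0.607, -0.135, 0.106]
ft_force: [0.4, -0.8, -0.7]
opening: 0.0418
```

Run:
```python
from g import *
s=arm.sense(); print(s["opening"],s["eef_pos"],s["ft_force"]); delta(Rt,E,s)
im,p,T,s=shot("wrist","e5"); cv2.imwrite("pics/e5z.png",cv2.resize(im[60:340,160:400,::-1],None,fx=2.2,fy=2.2,interpolation=cv2.INTER_CUBIC))
```

```text
0.041773901916004996 [ 0.51598419 -0.08665631 -0.01321399] [ 0.37527534 -0.82353354 -0.7434065 ]
turn deg [-0.15  0.08  0.12] |0.2| shift cm [-0.1  -0.   -0.13]
```

View pics/e5z.png

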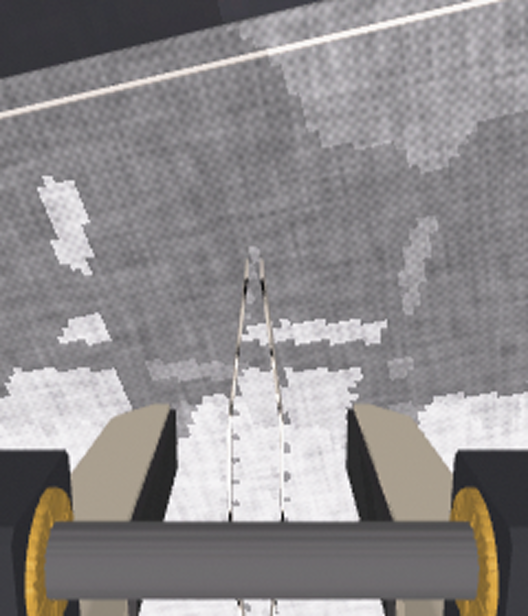

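Call:
drive_tool(commands=[[[0, 0, 0], [-0.1, 0, -0.15], 200], [[0, 0, 0], [0, 0, 0], 255], [[0, 0, 0], [0, 0, 0], 255], [[0, 0, 0], [0, 0, 0], 255], [[0, 0, 0], [0, 0, 0], 255], [[0, 0, 0], [0, 0, 0], 255]], squeeze=30)

```text
clock: 19.58
eef_pos: [0.515, -0.0866, -0.0147]
ee_rot: [0.776, 0.607, -0.135, 0.107]
ft_force: [0.2, 0.7, 0.1]
opening: 0.0126
```

Run:
```python
from g import *
s=arm.sense(); print(s["opening"],s["eef_pos"],s["ft_force"]); delta(Rt,E,s)
im,p,T,s=shot("wrist","e6"); cv2.imwrite("pics/e6z.png",cv2.resize(im[60:340,160:400,::-1],None,fx=2.2,fy=2.2,interpolation=cv2.INTER_CUBIC))
```

```text
0.012621492858347731 [ 0.51498942 -0.08660538 -0.0147466 ] [0.17991113 0.69450743 0.12731362]
turn deg [-0.16  0.09  0.12] |0.2| shift cm [-0.   -0.01  0.02]
```

View pics/e6z.png

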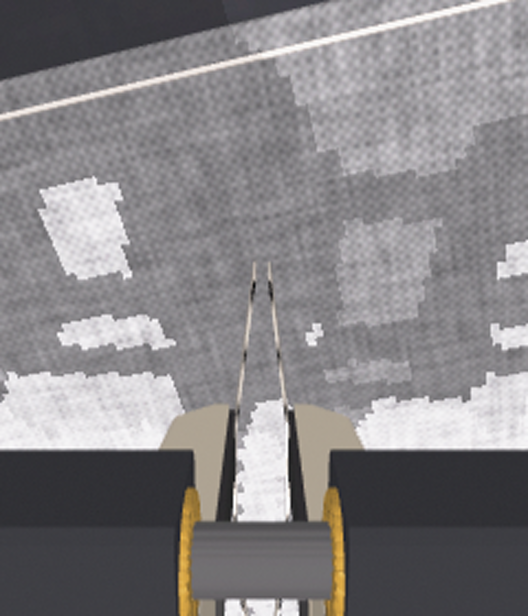

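Call:
drive_tool(commands=[[[0, 0, 0], [0, 0, 1.5], 255], [[0, 0, 0], [0, 0, 3], 255], [[0, 0, 0], [0, 0, 4], 255], [[0, 0, 0], [0, 0, 5], 255], [[0, 0, 0], [0, 0, 0], 255]])

```text
clock: 20.25
eef_pos: [0.5148, -0.0863, 0.1281]
ee_rot: [0.776, 0.608, -0.134, 0.107]
ft_force: [0.1, -0.2, -0.4]
opening: 0.013
```

Run:
```python
from g import *
s6=dict(ee_rot=[0.776,0.607,-0.135,0.107],eef_pos=np.array([.51499,-.0866,-.01475]))
d=np.load("pics/e6.npz"); T=d["T"].copy(); p=dict(zip(["fx","fy","cx","cy"],d["K"]))
Rg=R.from_quat(s6["ee_rot"]); T[:3,3]+=Rg.as_matrix()[:,1]*(-.0025)
P6=onz(p,T,(279.1,179.5),.00825); print("P from e6",P6,"earlier",t["P"],t["H"])
b=Rg.inv().apply(np.array([P6,P6+.167*h])-s6["eef_pos"]); print("tool frame",b.round(4).tolist()); b[:,1]=0; np.save("b2.npy",b)
s=arm.sense(); print(s["opening"],s["eef_pos"],s["ft_force"],s["joint_positions"].round(3))
im,p,T,s=shot("wrist","e7"); M=imaging.camera_params("wrist")["mount"]; print([proj(p,np.array(M),q) for q in b])
cv2.imwrite("pics/e7z.png",cv2.resize(im[60:400,130:430,::-1],None,fx=1.7,fy=1.7,interpolation=cv2.INTER_CUBIC))
```

```text
P from e6 [ 0.52800034 -0.03167541  0.00825   ] earlier [ 0.52842585 -0.03154849  0.00825   ] [ 0.48783106 -0.19756327  0.00825   ]
tool frame [[0.0453, -0.0005, -0.0408], [-0.1118, -0.0, 0.0159]]
0.012961222147393876 [ 0.51480027 -0.08628854  0.12807225] [ 0.1293221  -0.22390013 -0.36854676] [-0.062  0.434  1.759 -0.395  1.046  0.396]
[array([274.75116331, 179.52002751]), array([276.1950886 , 377.71426279])]
```

View pics/e7z.png

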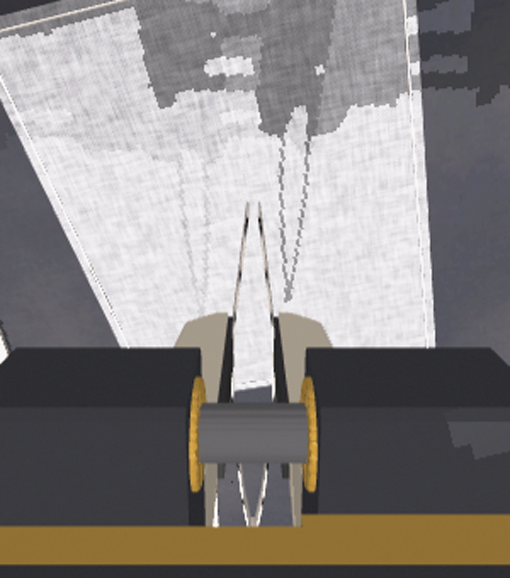

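```bash
cat > f.py <<'E'
from h import *
b=np.load("b2.npy"); c=np.array([.4855,.1885]); phi=np.radians(28); a=np.radians(75); dv=np.array([np.cos(a),np.sin(a),0])
u2=dv*np.sin(phi)+np.array([0,0,np.cos(phi)])
def target(off=0.,up=0.,z_heel=.007,hd=-.0135):
    # tool-frame tweezers axis heel->points
    ut=(b[0]-b[1])/np.linalg.norm(b[0]-b[1]); yt=np.array([0,1.,0]); nt=np.cross(ut,yt)
    yw=np.array([dv[1],-dv[0],0.]); nw=np.cross(u2,yw)
    Rt=np.c_[u2,yw,nw]@np.c_[ut,yt,nt].T
    Hm=np.r_[c+dv[:2]*(hd-off),z_heel]+up*u2
    return Rt,Hm-Rt@b[1]
def tw(s): 
    Rm=R.from_quat(s["ee_rot"]); return s["eef_pos"]+Rm.apply(b)
E
python3 - <<'E'
from f import *
s=arm.sense(); Rt,E=target(.004,.135); print(Rt.round(3)); print("E",E); delta(Rt,E,s)
Rt,E2=target(0,0); print("final",E2,"tips",E2-.019*Rt[:,2]); print(u2)
print("tw now",tw(s))
E
```

```text
[[ 0.192  0.966  0.174]
 [ 0.716 -0.259  0.648]
 [ 0.671  0.    -0.741]]
E [0.51606416 0.30256698 0.21301623]
turn deg [ 59.98 -15.46  -1.07] |61.9| shift cm [ 0.24 38.88  8.69]
final [0.50069583 0.2452116  0.09381831] tips [0.49739487 0.23289225 0.10790153]
[0.12150818 0.45347471 0.88294759]
tw now [[ 0.52721565 -0.03143583  0.14918364]
 [ 0.48725846 -0.19358435  0.14900648]]
```

Call:
drive_tool(commands=[[[10, -2.6, -0.2], [0, 0, 3], 255], [[10, -2.6, -0.2], [0, 0, 3.5], 255], [[10, -2.6, -0.2], [0, 1, 3.5], 255], [[10, -2.6, -0.2], [0, 2, 3.5], 255], [[10, -2.6, -0.2], [0, 3, 2], 255], [[9.5, -2.4, -0.1], [0, 4, 0], 255], [[0, 0, 0], [0, 5, 0], 255], [[0, 0, 0], [0, 5, 0], 255], [[0, 0, 0], [0, 0, 0], 255]])

```text
clock: 21.42
eef_pos: [0.5107, 0.1195, 0.2792]
ee_rot: [0.737, 0.564, 0.294, -0.228]
ft_force: [0.1, -1.1, -0.2]
opening: 0.0127
```

Run:
```python
from f import *
s=arm.sense(); print(s["opening"],s["eef_pos"],s["joint_positions"].round(3)); Rt,E=target(.004,.135); delta(Rt,E,s); print(tw(s))
im,p,T,s=shot("wrist","f1"); shot("side","f1s")
```

```text
0.01273193611221403 [0.51074404 0.11945138 0.2791987 ] [-0.279  0.193  1.861  0.818  1.242 -0.353]
turn deg [-1.56  0.15  0.12] |1.6| shift cm [ 0.53 18.31 -6.62]
[[0.51220088 0.12376926 0.33997645]
 [0.49214004 0.05213406 0.19046153]]
```

View pics/f1.png

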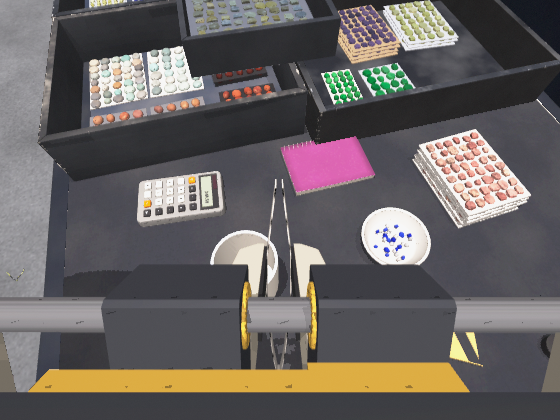

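View pics/f1s.png

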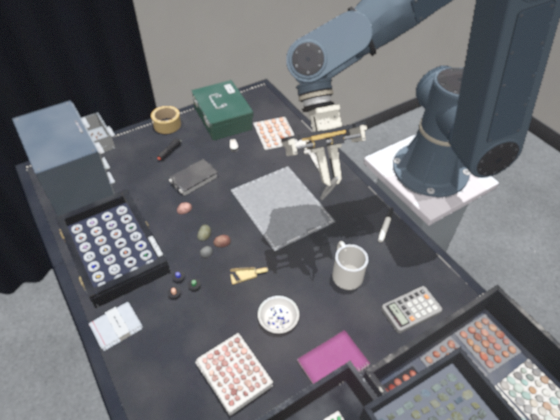

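Call:
drive_tool(commands=[[[-1.5, 0.1, 0.1], [0.1, 4, 0], 255], [[0, 0, 0], [0.2, 5, 0], 255], [[0, 0, 0], [0.2, 5, -1], 255], [[0, 0, 0], [0, 4, -2], 255], [[0, 0, 0], [0, 1, -2.5], 255], [[0, 0, 0], [0, 0, 0], 255]])

```text
clock: 22.28
eef_pos: [0.52, 0.3058, 0.2209]
ee_rot: [0.744, 0.564, 0.286, -0.216]
ft_force: [-0.2, 0.0, 0.3]
opening: 0.0129
```

Run:
```python
from f import *
s=arm.sense(); print(s["opening"],s["eef_pos"],s["joint_positions"].round(3)); Rt,E=target(.004,.135); delta(Rt,E,s); print(tw(s))
im,p,T,s=shot("wrist","f2"); shot("side","f2s"); shot("top","f2t")
a=cv2.imread("pics/f2s.png")[200:300,290:390]; c_=cv2.imread("pics/f2t.png")[180:280,180:280]
cv2.imwrite("pics/f2z.png",np.hstack([cv2.resize(q,(400,400),interpolation=cv2.INTER_CUBIC) for q in (a,c_)]))
```

```text
0.012945813755606207 [0.51995008 0.30579929 0.22094973] [ 0.137  0.286  1.885  0.925  0.876 -0.174]
turn deg [ 0.14 -0.01  0.7 ] |0.7| shift cm [-0.39 -0.32 -0.79]
[[0.52163812 0.31190533 0.28156795]
 [0.50039267 0.2360693  0.13430534]]
```

View pics/f2.png

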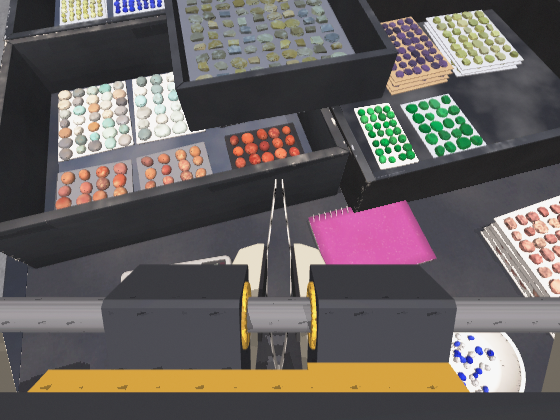

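View pics/f2z.png

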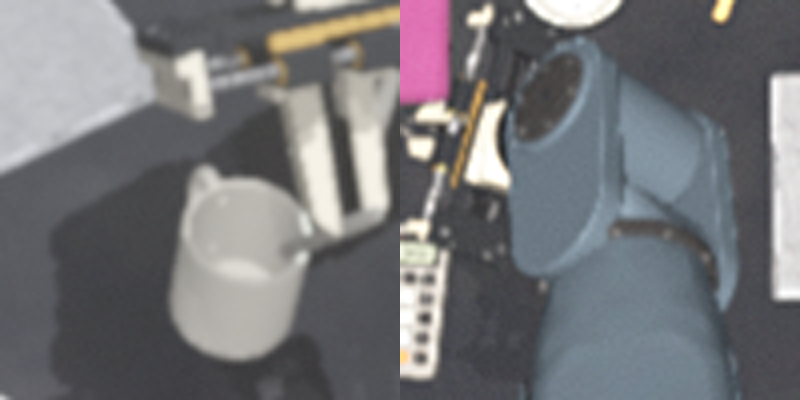

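Run:
```python
from f import *
p=imaging.camera_params("side"); T=np.array(p["pose"])
s=arm.sense()
for q in list(tw(s))+[np.r_[c,.092], s["eef_pos"]-.019*R.from_quat(s["ee_rot"]).as_matrix()[:,2]]: 
    v=proj(p,T,q); print(q.round(3),v.round(1),((v-[290,200])*4).round(0))
for th in range(0,360,60):
    q=np.r_[c+.041*np.array([np.cos(np.radians(th)),np.sin(np.radians(th))]),.092]; print(((proj(p,T,q)-[290,200])*4).round(0))
im=cv2.imread("pics/f2s.png")[220:290,325:385]; cv2.imwrite("pics/f2y.png",cv2.resize(im,None,fx=8,fy=8,interpolation=cv2.INTER_CUBIC))
```

```text
[0.523 0.311 0.284] [383.8 252.7] [375. 211.]
[0.502 0.236 0.137] [359.5 262.7] [278. 251.]
[0.486 0.188 0.092] [350.8 256.8] [243. 227.]
[0.518 0.293 0.238] [376.4 258.3] [345. 233.]
[192. 255.]
[252. 281.]
[303. 252.]
[293. 200.]
[235. 176.]
[185. 202.]
```

View pics/f2y.png

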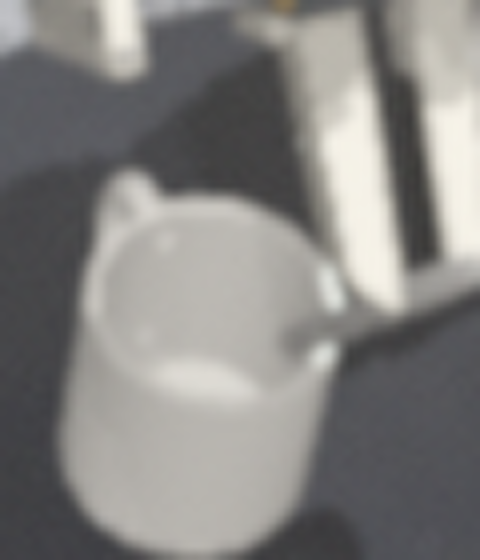

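Call:
drive_tool(commands=[[[0.1, 0, 0.7], [-0.4, -0.3, -0.6], 255], [[0, 0, 0], [0, 0, 0], 255]])

```text
clock: 22.68
eef_pos: [0.5181, 0.3008, 0.2187]
ee_rot: [0.74, 0.568, 0.288, -0.217]
ft_force: [0.1, -0.7, -0.6]
opening: 0.0129
```

Run:
```python
from f import *
s=arm.sense(); print(s["opening"],s["eef_pos"]); Rt,E=target(.004,.135); delta(Rt,E,s); Rt,E=target(.004,.03); delta(Rt,E,s)
```

```text
0.01290669192464973 [0.51810859 0.30075458 0.21870687]
turn deg [-0.04  0.36  0.14] |0.4| shift cm [-0.2   0.18 -0.57]
turn deg [-0.04  0.36  0.14] |0.4| shift cm [-1.48 -4.58 -9.84]
```

Call:
drive_tool(commands=[[[0, 0.3, 0.1], [-0.4, -0.6, -2], 255], [[0, 0, 0], [-0.3, -1, -2], 255], [[0, 0, 0], [-0.2, -1, -2], 255], [[0, 0, 0], [-0.3, -1, -2], 255], [[0, 0, 0], [0, 0, 0], 255]])

```text
clock: 23.3
eef_pos: [0.5075, 0.2624, 0.1391]
ee_rot: [0.74, 0.567, 0.288, -0.218]
ft_force: [0.4, 0.4, 0.2]
opening: 0.0127
```

Run:
```python
from f import *
s=arm.sense(); print(s["opening"],s["eef_pos"],s["ft_force"]); Rt,E=target(.004,.03); delta(Rt,E,s); print(tw(s)); Rt,E=target(.004,.0); delta(Rt,E,s)
im,p,T,s=shot("side","f3s"); cv2.imwrite("pics/f3y.png",cv2.resize(im[205:295,315:395,::-1],None,fx=6.5,fy=6.5,interpolation=cv2.INTER_CUBIC))
for q in list(tw(s)): print((proj(p,T,q)-[315,205])*6.5)
shot("wrist","f3")
```

```text
0.01265215164231149 [0.50747364 0.26238897 0.13912636] [0.35143763 0.36805285 0.16292283]
turn deg [-0.08  0.31  0.17] |0.4| shift cm [-0.42 -0.74 -1.88]
[[0.50876233 0.26827362 0.19977628]
 [0.48904708 0.19282171 0.05210411]]
turn deg [-0.08  0.31  0.17] |0.4| shift cm [-0.78 -2.1  -4.53]
[356.22714827 347.57254101]
[220.02408653 404.9525597 ]
```

View pics/f3y.png

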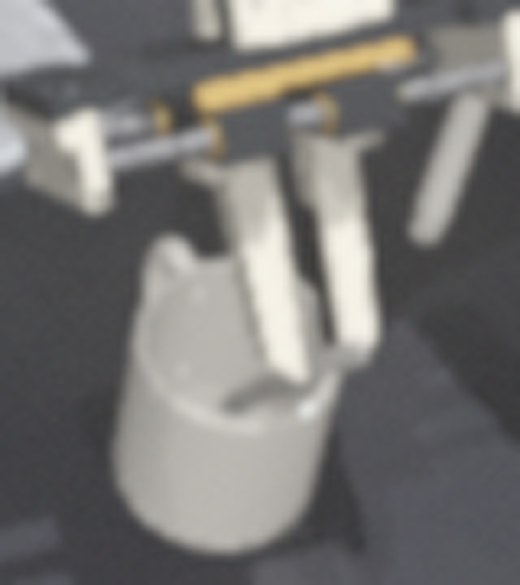

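View pics/f3.png

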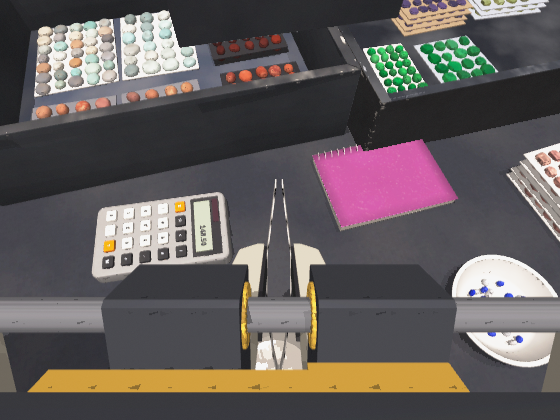

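Call:
drive_tool(commands=[[[0, 0.3, 0.1], [-0.3, -0.6, -1.3], 255], [[0, 0, 0], [-0.2, -0.7, -1.2], 255], [[0, 0, 0], [-0.1, -0.4, -0.9], 255], [[0, 0, 0], [0, 0, 0], 255]])

```text
clock: 23.9
eef_pos: [0.5047, 0.247, 0.11]
ee_rot: [0.738, 0.569, 0.29, -0.217]
ft_force: [0.1, -0.0, -0.1]
opening: 0.0125
```

Run:
```python
from f import *
s=arm.sense(); print(s["opening"],s["eef_pos"],s["ft_force"],s["wrist_torque"]); print(tw(s)); Rt,E=target(.004,.0); delta(Rt,E,s)
```

```text
0.012499871052196198 [0.50467279 0.24698818 0.10997347] [ 0.1114573  -0.00105789 -0.07255374] [-0.40017202  0.17194889  0.01482219]
[[0.50568506 0.25280488 0.17063518]
 [0.48686236 0.17745946 0.02279228]]
turn deg [-0.15  0.55 -0.03] |0.6| shift cm [-0.5  -0.56 -1.62]
```

Call:
drive_tool(commands=[[[0, 0.4, 0], [-0.3, -0.3, -0.6], 255], [[0, 0, 0], [-0.1, -0.2, -0.4], 255], [[0, 0, 0], [0, 0, 0], 255]])

```text
clock: 24.28
eef_pos: [0.5009, 0.2421, 0.1004]
ee_rot: [0.739, 0.568, 0.287, -0.219]
ft_force: [-0.1, 0.7, 1.1]
opening: 0.0129
```

Run:
```python
from f import *
s=arm.sense(); print(s["opening"],s["eef_pos"],s["ft_force"],s["wrist_torque"]); print(tw(s)); Rt,E=target(.004,.0); delta(Rt,E,s)
im,p,T,s=shot("side","f4s"); cv2.imwrite("pics/f4y.png",cv2.resize(im[205:295,315:395,::-1],None,fx=6.5,fy=6.5,interpolation=cv2.INTER_CUBIC))
im,p,T,s=shot("wrist","f4"); cv2.imwrite("pics/f4z.png",cv2.resize(im[150:400,200:360,::-1],None,fx=2.3,fy=2.3,interpolation=cv2.INTER_CUBIC))
```

```text
0.012859892798338511 [0.50093622 0.24210471 0.10035116] [-0.09116059  0.72186398  1.11806468] [-0.42039572  0.24401638 -0.02602108]
[[0.50231002 0.24790908 0.16100694]
 [0.48262783 0.172588   0.01326359]]
turn deg [-0.17  0.21 -0.05] |0.3| shift cm [-0.13 -0.08 -0.65]
```

View pics/f4y.png

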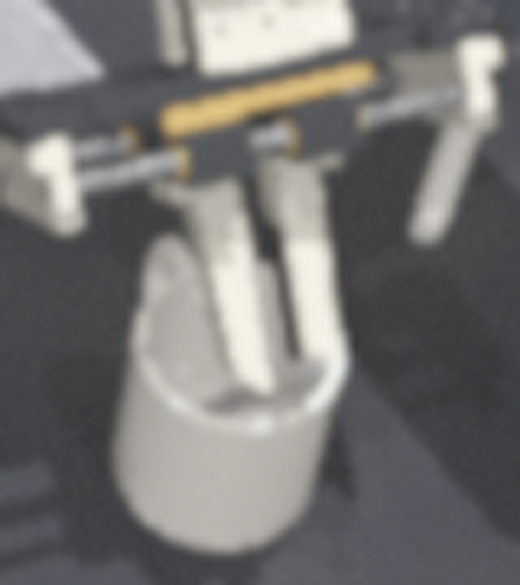

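View pics/f4z.png

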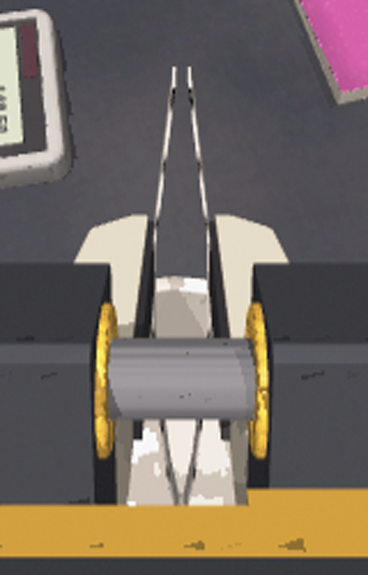

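Call:
drive_tool(commands=[[[0, 0, 0], [0, 0, -0.3], 255], [[0, 0, 0], [0, 0, 0], 255]])

```text
clock: 24.62
eef_pos: [0.5012, 0.2423, 0.0976]
ee_rot: [0.739, 0.568, 0.288, -0.219]
ft_force: [-0.4, -0.3, -0.7]
opening: 0.0128
```

Run:
```python
from f import *
s=arm.sense(); print(s["opening"],s["eef_pos"],s["ft_force"],s["wrist_torque"]); print(tw(s)); Rt,E=target(.004,.0); delta(Rt,E,s)
```

```text
0.012793260511267304 [0.50120873 0.24227055 0.097562  ] [-0.41794552 -0.33202054 -0.70596512] [-0.41421257  0.17283425 -0.00757984]
[[0.50253793 0.24807366 0.15821889]
 [0.4829734  0.17275322 0.01045959]]
turn deg [-0.17  0.25 -0.06] |0.3| shift cm [-0.15 -0.09 -0.37]
```

Call:
drive_tool(commands=[[[0, 0, 0], [0, 0, -0.25], 255], [[0, 0, 0], [0, 0, 0], 255]])

```text
clock: 24.88
eef_pos: [0.5012, 0.2423, 0.0949]
ee_rot: [0.739, 0.568, 0.288, -0.219]
ft_force: [0.7, -0.1, -0.4]
opening: 0.0128
```

Run:
```python
from f import *
s=arm.sense(); print(s["opening"],s["eef_pos"],s["ft_force"],s["wrist_torque"]); print(tw(s)); Rt,E=target(.004,.0); delta(Rt,E,s)
```

```text
0.012750011376588825 [0.50123783 0.24231033 0.09490458] [ 0.73951889 -0.08815167 -0.42760465] [-0.40624958  0.17211592 -0.05358812]
[[0.50256392 0.24811205 0.15556168]
 [0.48300927 0.17279439 0.00779965]]
turn deg [-0.17  0.25 -0.06] |0.3| shift cm [-0.16 -0.1  -0.11]
```

Call:
drive_tool(commands=[[[0, 0, 0], [0, 0, -0.2], 255], [[0, 0, 0], [0, 0, 0], 255]])

```text
clock: 25.12
eef_pos: [0.5018, 0.2429, 0.0938]
ee_rot: [0.739, 0.568, 0.289, -0.219]
ft_force: [-0.2, 0.3, 2.2]
opening: 0.013
```

Run:
```python
from f import *
s=arm.sense(); print(s["opening"],s["eef_pos"],s["ft_force"],s["wrist_torque"]); print(tw(s))
im,p,T,s=shot("wrist","f5"); cv2.imwrite("pics/f5z.png",cv2.resize(im[150:400,200:360,::-1],None,fx=2.3,fy=2.3,interpolation=cv2.INTER_CUBIC))
```

```text
0.012985789448440026 [0.50183456 0.2428862  0.09377642] [-0.17589401  0.29018849  2.20178001] [0.00834269 0.11869636 0.0101112 ]
[[0.50308809 0.24857121 0.15444611]
 [0.48371153 0.17353766 0.00651617]]
```

View pics/f5z.png

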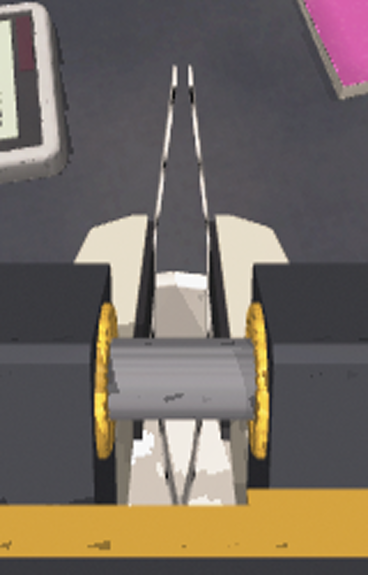

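Call:
drive_tool(commands=[[[-1.5, 0.4, 0], [0.05, 0.2, -0.15], 255], [[0, 0, 0], [0, 0, 0], 255]])

```text
clock: 25.42
eef_pos: [0.5026, 0.2449, 0.0925]
ee_rot: [0.742, 0.571, 0.279, -0.211]
ft_force: [0.5, 1.9, 2.5]
opening: 0.013
```

Run:
```python
from f import *
s=arm.sense(); print(s["opening"],s["eef_pos"],s["ft_force"],s["wrist_torque"]); print(tw(s))
```

```text
0.012985456386713808 [0.50256086 0.24490583 0.09246189] [0.48787509 1.90079026 2.48106951] [ 0.09206298  0.01562801 -0.0494647 ]
[[0.50421251 0.25219976 0.15294968]
 [0.4838654  0.17326766 0.00719485]]
```

Call:
drive_tool(commands=[[[-1.5, 0.4, 0], [0.05, 0.15, -0.1], 255], [[0, 0, 0], [0, 0, 0], 255]])

```text
clock: 25.68
eef_pos: [0.5028, 0.2461, 0.0911]
ee_rot: [0.746, 0.574, 0.269, -0.204]
ft_force: [-0.6, -1.2, 1.3]
opening: 0.0126
```

Run:
```python
from f import *
s=arm.sense(); print(s["opening"],s["eef_pos"],s["ft_force"],s["wrist_torque"]); print(tw(s))
im,p,T,s=shot("wrist","f6"); cv2.imwrite("pics/f6z.png",cv2.resize(im[150:400,200:360,::-1],None,fx=2.3,fy=2.3,interpolation=cv2.INTER_CUBIC))
```

```text
0.012577290414343113 [0.50279964 0.2460762  0.09113608] [-0.64739283 -1.17876388  1.30288443] [-0.36578719  0.09329242  0.02625268]
[[0.50487923 0.25496202 0.15139734]
 [0.48351449 0.17221491 0.00792185]]
```

View pics/f6z.png

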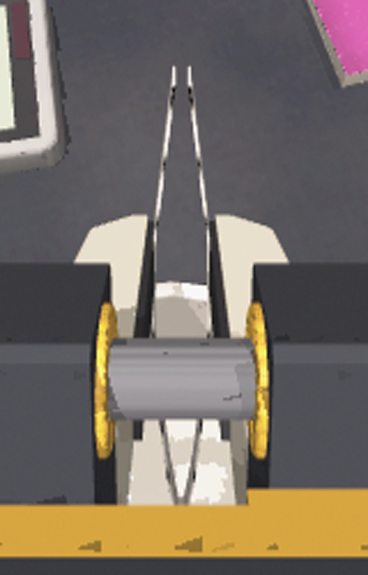

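Call:
drive_tool(commands=[[[0, 0, 0], [0, 0, -0.1], 255], [[0, 0, 0], [0, 0, 0], 215], [[0, 0, 0], [0, 0, 0], 205], [[0, 0, 0], [0, 0, 0], 190]], squeeze=10)

```text
clock: 26.22
eef_pos: [0.5023, 0.2455, 0.0895]
ee_rot: [0.746, 0.574, 0.269, -0.204]
ft_force: [0.4, -0.5, 0.6]
opening: 0.0226
```

Run:
```python
from f import *
s=arm.sense(); print(s["opening"],s["eef_pos"],s["ft_force"],s["wrist_torque"])
im,p,T,s=shot("wrist","f7"); cv2.imwrite("pics/f7z.png",cv2.resize(im[150:400,180:380,::-1],None,fx=2.3,fy=2.3,interpolation=cv2.INTER_CUBIC))
```

```text
0.0225924310907598 [0.50233616 0.2455067  0.08945554] [ 0.42148914 -0.51925332  0.59227837] [-0.34917906  0.10282596  0.03663737]
```

View pics/f7z.png

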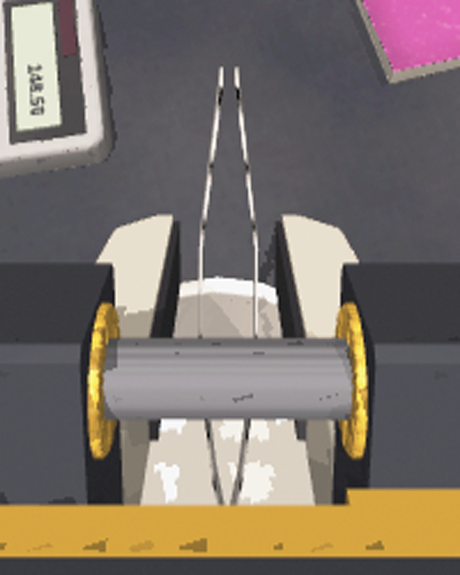

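Call:
drive_tool(commands=[[[0, 0, 0], [0, 0, 0], 150], [[0, 0, 0], [0, 0, 0], 120], [[0, 0, 0], [-0.3, -1.2, 1.6], 120], [[0, 0, 0], [-0.4, -1.6, 2.2], 120], [[0, 0, 0], [-0.6, -2.4, 3.3], 120], [[0, 0, 0], [-0.8, -3, 4], 120], [[0, 0, 0], [-0.8, -3, 4], 60], [[0, 0, 0], [0, 0, 0], 0]])

```text
clock: 27.28
eef_pos: [0.4712, 0.1303, 0.2445]
ee_rot: [0.746, 0.574, 0.267, -0.204]
ft_force: [0.5, 0.6, -0.2]
opening: 0.0646
```

Run:
```python
from f import *
s=arm.sense(); print(s["opening"],s["eef_pos"],s["ft_force"],s["wrist_torque"])
im,p,T,s=shot("wrist","g1")
spot("wrist",["tweezers_points","tweezers_heel","mug_rim","mug"])
im,p,T,s=shot("side","g1s"); cv2.imwrite("pics/g1y.png",cv2.resize(im[205:295,310:400,::-1],None,fx=6.5,fy=6.5,interpolation=cv2.INTER_CUBIC))
spot("side",["tweezers_points","tweezers_heel","mug_rim","mug"])
```

```text
0.06462637813539109 [0.47119707 0.1302754  0.24451469] [ 0.51224555  0.55806585 -0.17765365] [-0.33878413  0.17852947 -0.00574548]
wrist tweezers_points [([0.5056, 0.2552, 0.151], 0.65)]
wrist tweezers_heel [([0.4816, 0.1675, 0.0079], 0.75)]
wrist mug_rim [([0.4862, 0.1846, 0.0894], 0.64), ([0.4874, 0.2106, 0.0796], 0.5)]
wrist mug [([0.4891, 0.1922, 0.0006], 0.61)]
side tweezers_points [([0.506, 0.253, 0.1447], 0.5)]
side tweezers_heel []
side mug_rim [([0.4878, 0.191, 0.0931], 0.63)]
side mug [([0.4835, 0.1877, -0.0025], 0.65)]
```

View pics/g1.png

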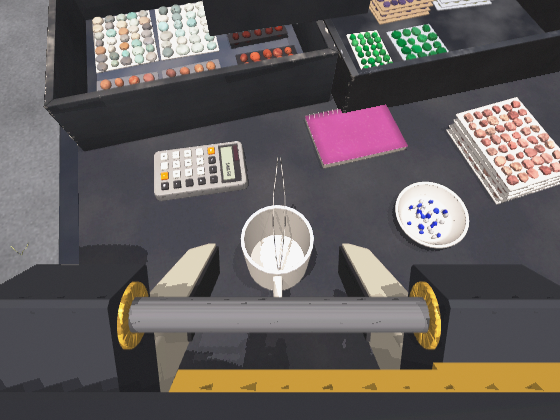

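View pics/g1y.png

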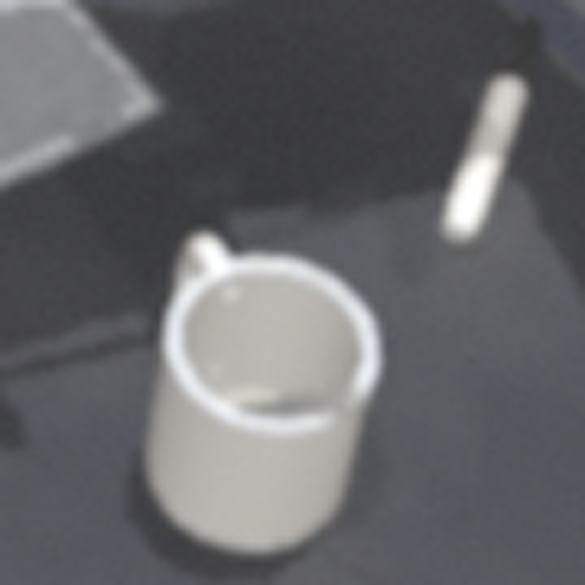

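Call:
drive_tool(commands=[[[0, 0, 0], [0, -1, 3], 0], [[0, 0, 0], [0, -1, 3], 0], [[0, 0, 0], [0, 0, 0], 0], [[0, 0, 0], [0, 0, 0], 0], [[0, 0, 0], [0, 0, 0], 0], [[0, 0, 0], [0, 0, 0], 0], [[0, 0, 0], [0, 0, 0], 0], [[0, 0, 0], [0, 0, 0], 0]])

```text
clock: 28.78
eef_pos: [0.4684, 0.1133, 0.2991]
ee_rot: [0.747, 0.574, 0.263, -0.209]
ft_force: [-0.9, 0.5, 0.1]
opening: 0.093
```

Run:
```python
from f import *
im,p,T,s=shot("wrist","g2"); print(s["eef_pos"],s["opening"],s["clock"])
spot("wrist",["tweezers_points","tweezers_heel","mug_rim","sorting_dish","calculator","price_book"])
```

```text
[0.46837141 0.11331772 0.29911385] 0.09298583752450856 28.775
wrist tweezers_points [([0.5089, 0.2591, 0.1504], 0.42)]
wrist tweezers_heel []
wrist mug_rim [([0.4857, 0.1867, 0.0898], 0.81)]
wrist sorting_dish []
wrist calculator [([0.4091, 0.3589, -0.0053], 0.66)]
wrist price_book [([0.661, 0.3673, 0.0025], 0.68), ([0.713, 0.1927, 0.0021], 0.28)]
```

View pics/g2.png

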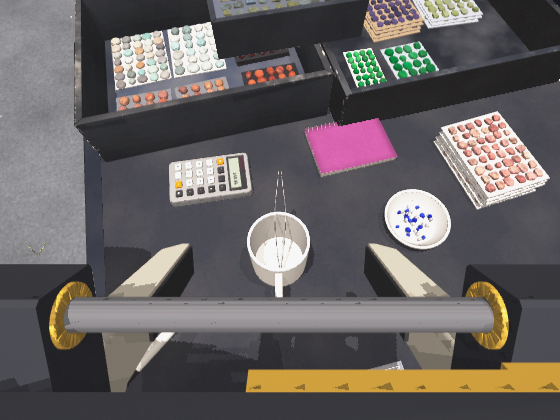

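The last picture shows the points up at about (279,172). The tweezers lean on the far side of the rim, opposite the handle at (279,287). Nothing has moved in over a second, so I am handing in.

Run:
```python
from cell import arm
print(arm.finish_job())
```

```text
the job is handed in; nothing more can be done
None
```

The tweezers now stand heel down in the mug, points up, leaning about 30° on the side of the rim opposite the handle. I pulled them out by the heel end, laid them flat on the pad, and regripped them near the points. Then I lowered them heel first until they touched the mug floor at about 2 N and the rim, and let go.

**Last checks:**
- I handed in at about 29 s of the 61 s allowed. The robot was clear of everything and the gripper was open.
- Points are at about (0.507, 0.257, 0.15) m and the heel at about (0.482, 0.168, 0.008) m. They held still over roughly 1.5 s of watching before I handed in.
- The mug rim is still at about (0.486, 0.187) m, where it started. The calculator and notebook were located again at their starting places. The dish was missed by the network in the last picture but shows in place there. The scoop and loupe were not checked again.

**What failed or disagreed:**
- The first two attempts to grip closed on nothing. In the camera pictures the fingertips end about 19 mm short of the reported TCP, so I went deeper and allowed for that from then on. Nothing was touched in those attempts.
- The wrist camera's calibration read about 2.5 mm differently sideways later on than at the start. I corrected for it using where the fingers appear in the picture.
- While laying the tweezers on the pad, contact reached about 5 N. It tipped them slightly in the grip before release.

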